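# Set the spring tension of a wire straightener

### The arm

A 7-joint arm with a two-finger parallel gripper is mounted at the origin on the work surface. World frame = base frame: x ahead of the robot, y to its left, z up, the work surface at z = 0. Lengths are in m, angles in rad, forces in N, time in s.
With the tool pointing down it reaches from about 0.4 to 0.875 m from the base axis. Payload 4.4 kg.
Tool frame: the origin (TCP) lies on the front face of the gripper's body, between the roots of the fingers; the fingertips stand 73 mm ahead of it and the grasp point (between the pads) lies 54 mm ahead of it; y points along the fingers, z is the direction in which the jaws open and shut, and the axes are right-handed (so a half turn about y gives the same grasp; the last joint's range is limited). The gripper opens to 85 mm and grips with 20 to 120 N. Pads are 22 mm wide; open, the fingers measure 114 mm over their backs; the gripper's body (76 mm by 85 mm) begins 54 mm behind the grasp point. The pads swing forward as they close: fully open they stand 13 mm farther back than shut.
Start: joints at [-1.395, 0.628, 0.038, 1.517, -0.027, 0.996, -0.02], TCP at [0.156, 0.631, 0.304] pointing down, gripper open.
Joint ranges: [-3.06, 3.06], [-0.37, 2.12], [-1.25, 1.32], [0.18, 2.47], [-1.1, 4.24], [0.23, 1.98], [-2.94, 2.94]. Speed limits (rad/s): [2.57, 2.57, 3.14, 3.14, 3.14, 3.14, 3.14].

### API

Orientations are given as a rotation vector (axis times angle).
In Python, from plant import manip gives the robot as it stands. The module is installed in compiled form; this text tells all that it offers.
- The arm moves only by the tool send_rows, never from a script. Its argument "rows" is a list of rows, each an object with "delta_rot": the turn, a rotation vector about the tool's x, y, z in units of 10 degrees (1.0 is 10 degrees), a list of three; "travel": the shift along the tool's x, y, z in units of 40 mm (1.0 is 40 mm), a list of three; "hand": the opening, from -1 (shut) to 1 (fully open). In form: [{"delta_rot": [rx, ry, rz], "travel": [dx, dy, dz], "hand": hand}, ...]. A call has exactly 5 rows; each row shifts and turns the commanded pose from where the row before left it, along the tool's axes as they then stand; what a row does not reach is not made up. A row lasts 1/8 s, in which the tool goes at most 62.5 mm and 10.7 degrees, less where a joint would pass 70% of its speed; a pose out of reach is approached as far as the arm can. A call is refused whole if a number of a shift passes 1 or a number of a turn 1, either way. A call with a gripper value outside its range is refused whole. The fingers move at their own pace and stop on an object; the grip force is fixed at half the most. Time passes only in rows, so rows that do not move let the fingers close, or fill a call up. It gives the time, the measured TCP pose, the force and the opening at its end, in the units of the state.
- manip.get_obs(): the state, without advancing time (a new reading comes with each control period).
- manip.camera(name): name is "side" or "top" or "wrist"; returns (picture, depth): 480x640x3 uint8, blue, green, red; 480x640 float32, m along the optical axis (not along the pixel's ray), 0 where there is no reading.
- manip.get_calibration(name): a dict with "K" (3x3 intrinsics, pixels), "xyz" and "attitude" of the camera in the world; the wrist camera has in their place "T_tool_cam" (4x4, takes a point from camera to tool coordinates, whose origin is the TCP and whose axes are the tool frame's). Camera axes: x right, y down, z forward; pixel columns grow to the right and rows downward; lengths in m; the calibration is good to about 2 mm. A picture is of the moment at which its call begins: read the wrist's pose just before it. get_calibration takes no time and is no camera call.
- manip.finish_job(): hands the job in, once; it reports no verdict.
The state is a dict: "t": time; "q": joint angles; "dq": joint speeds; "joint_torque": joint torques, N m; "eef_pos": TCP position; "eef_rot": TCP orientation; "force": force on the tool from outside, world axes, zero at the start; "moment": the same for the moment, N m; "grip_width": opening from 0.0 (shut) to 1.0 (fully open).
Only numpy, scipy, OpenCV 4.12 (cv2) and the standard library are available. Lean on these libraries where they do the work, as an engineer would, in place of code of your own. Each camera call takes 0.05 s, during which the arm holds its last target.

### The job

On the white wire-straightener unit, push the black wing knob in just firmly enough that it drives the screw (never more than 25 N on the screw) and turn it until the sprung pointer stands at the set-mark clip, without ever going well past the clip. Then let go so that the knob springs back out, and swing the clamp lever right over to its stop to lock the setting. Move the pointer only by the knob, and leave the other things where they are.

Things in the scene. Friction and masses are not known exactly. Their poses are not given: they have to be found in the camera images.
- tensioner: the straightener's tension unit, fixed: white housing 160 x 260 mm, top 50 mm above the table, on a 200 x 300 mm plate. Origin: centre of its underside; x away from the robot at yaw 0, z up. On top: knob at (-30, 55) mm, clamp lever's pivot at (-20, -75) mm, and on the far half the gauge: a rail along y at x = 20 mm (up to 68 mm above the table), then a white scale. The screw is under the knob.
- knob: black wing knob, axis upright; origin on the axis under its flange (48 mm across, 6 mm thick). Above it a bar 44 mm long along x, 14 mm thick along y, 6 to 45 mm above the origin. Released, it stands out and idles freely both ways. Pushed down it meets the screw after 3 to 10 mm (varies: feel for it), against 1 to 4 N till then; after that a stiff spring adds 3 N at once and 6 N per mm.
- knob_grip (a point): on the knob's axis, 31 mm above its origin, the height to grip the bar; axes as the knob's. The knob drives by friction: too little push and it slips on the screw. 7 N on the screw drives it at the start, up to 11 N near 30 mm of pointer deflection; 14 to 20 N is right, over 25 N spoils it. Total knob travel 18 mm (9 mm after meeting the screw); released, it springs out again.
- pointer_tip (a point): tip of the sprung pointer: a dark needle 2 mm wide, 62 mm above the table, pointing along the unit's +x over the scale from a steel carriage on the rail. Slides along the unit's y: starts at y = -30 mm in the unit's frame and goes towards +y (43 mm travel), 12 mm per rad that the screw turns clockwise seen from above; anticlockwise brings it back. Axes as the unit's.
- mark_tip (a point): tip of the set mark: a dark finger 2 mm wide, 53 mm above the table, pointing along the unit's -x from a steel clip (12 x 14 x 12 mm) at the scale's far edge, 16 to 30 mm further along the unit's +y than the pointer's start. The pointer is set when both tips have the same y in the unit's frame. Axes as the unit's.
- pointer: the pointer with its carriage (18 x 14 x 12 mm) on the rail; origin under the carriage at the housing's top. Not to be touched. The turning moment at the knob is 0.08 N m plus 0.0018 N m per mm of deflection; the screw holds its setting when released.
- clamp_lever (a joint): angle of the clamp lever about its upright pivot: 0 = open, arm pointing along the unit's -x from the pivot; grows anticlockwise seen from above; 1.5 = at its stop, arm pointing along the unit's -y: locked. Starts between 0 and 0.4. Stiff with friction (0.2 N m, about 3 N at the grip), stays where left.
- lever_grip (a point): on the clamp lever's grip, an upright black post 16 mm in diameter, 65 mm from the pivot, from 60 to 104 mm above the table; the point is on the post's axis 90 mm above the table
- lever_pivot (a point): the clamp lever's pivot axis, 60 mm above the table
- spare_roller: spare steel guide roller, 26 mm across, 18 mm high, standing loose on the housing's top (origin: centre of its underside)
- blue_bin: open blue plastic parts bin 100 x 150 x 60 mm behind the unit (origin: centre of its underside)
- red_tray: open red plastic tray 75 x 110 x 35 mm behind the unit (origin: centre of its underside)
- tape_roll: roll of paper tape, 100 mm across, 30 mm high, lying flat (origin: centre of its underside)
- wire_spool: black plastic wire spool, 110 mm across, 60 mm high, standing (origin: centre of its underside)
- screwdriver: screwdriver lying on the table in front of the unit (along its own x)
- wrench: spanner lying on the table (along its own x)
- oil_bottle: small bottle, 44 mm across, 110 mm high, standing (origin: centre of its underside)

How it is judged:
On the way, in this order (a step that is already met when the one before it is completed fails the run):
1. the pointer has been driven to the set mark with the knob (y of pointer_tip in the frame of mark_tip between -0.003 and 0.003 m), for 0.4 s.
2. the clamp lever is swung to its stop (value of joint clamp_lever above 1.38 rad), for 0.2 s.
At the end, for the whole second after the job is handed in: the pointer rests within 3 mm of the set mark along the scale, the clamp lever stands within 0.12 rad of its stop at 1.5 rad, and the knob has sprung back out (all of step 1 and value of joint clamp_lever above 1.38 rad and z of knob in the frame of tensioner above 0.081 m and linear speed of pointer below 0.005 m/s); the robot touches nothing.
It fails at once if more than 25 N pressed on the screw's driving face by the knob (contact force between knob and tensioner above 25 N).
It fails at once if pointer driven more than 6 mm past the set mark (y of pointer_tip in the frame of mark_tip above 0.006 m).
It fails at once if the robot touches the pointer (contact force between any of the fingers, the arm and pointer above 0.5 N).
It fails at once if another thing moved by more than 20 mm (distance of any of spare_roller, blue_bin, red_tray, tape_roll, wire_spool, screwdriver, wrench, oil_bottle from where it was at the start of the episode above 0.02 m).
It also fails if it takes over 70 s, if anything falls off the work surface, if the arm or the gripper's body presses on something with over 40 N, if the wrist force passes 120 N, or if a joint passes its speed limit or range.

## Working session

There is one attempt and no reset: what is moved stays moved. The work goes in short steps, Python scripts to look and compute and a tool call to move; the robot and the scene stay as the last step left them, time stands still between calls to the robot, and variables do not carry over. Pictures are saved under pics/ and viewed, and the job is handed in when it is done.

Besides the shell and the picture viewer there is one more tool, called as name(argument=value, ...) on one line, values as JSON. send_rows: Moves the arm, as the interface text tells. Its arguments: {"type":"object","properties":{"rows":{"type":"array","items":{"type":"object","properties":{"delta_rot":{"type":"array","items":{"type":"number"}},"travel":{"type":"array","items":{"type":"number"}},"hand":{"type":"number"}}}}},"required":["rows"]}

```bash
mkdir -p pics; ls
cat > h.py <<'E'
import numpy as np, cv2
from scipy.spatial.transform import Rotation as R
from plant import manip
def st():
    o=manip.get_obs()
    print('t',round(o['t'],3),'pos',np.round(o['eef_pos'],4),'rot',np.round(o['eef_rot'],4),'F',np.round(o['force'],2),'M',np.round(o['moment'],2),'g',round(float(o['grip_width']),3),'q',np.round(o['q'],3))
    return o
E
python3 - <<'E'
from h import *
o=st()
print(R.from_rotvec(o['eef_rot']).as_matrix().round(3))
for n in ['side','top','wrist']:
    p,d=manip.camera(n); c=manip.get_calibration(n); print(n,c)
    cv2.imwrite(f'pics/{n}0.png',p); np.savez(f'pics/{n}0.npz',p=p,d=d)
E
```

```text
pics
t 0.0 pos [0.1555 0.6306 0.303 ] rot [-1.5644  0.19   -0.1897] F [-0.87 -0.15  0.34] M [-0.    0.04  0.03] g 0.999 q [-1.395  0.629  0.038  1.518 -0.027  0.996 -0.02 ]
[[ 0.971 -0.     0.239]
 [-0.239 -0.002  0.971]
 [ 0.    -1.    -0.002]]
side {'K': array([[581.99805569,   0.        , 323.50065607],
       [  0.        , 581.99805569, 238.60435017],
       [  0.        ,   0.        ,   1.        ]]), 'xyz': array([ 0.25476669, -0.93663114,  0.97554627]), 'attitude': array([-2.27765816,  0.42836423, -0.18008843])}
top {'K': array([[603.03274278,   0.        , 319.65725006],
       [  0.        , 603.03274278, 239.93259045],
       [  0.        ,   0.        ,   1.        ]]), 'xyz': array([ 0.31268894, -0.01835999,  1.73885312]), 'attitude': array([-2.14516831,  2.12062205, -0.18111605])}
wrist {'K': array([[414.69309232,   0.        , 324.97122716],
       [  0.        , 414.69309232, 243.80190508],
       [  0.        ,   0.        ,   1.        ]]), 'T_tool_cam': array([[ 7.85417295e-05,  9.64246073e-01,  2.65008500e-01,
        -6.86938404e-02],
       [ 2.24825839e-05, -2.65008503e-01,  9.64246075e-01,
        -6.93475082e-02],
       [ 9.99999997e-01, -6.97754786e-05, -4.24929694e-05,
        -5.32353366e-04],
       [ 0.00000000e+00,  0.00000000e+00,  0.00000000e+00,
         1.00000000e+00]])}
```

View pics/side0.png

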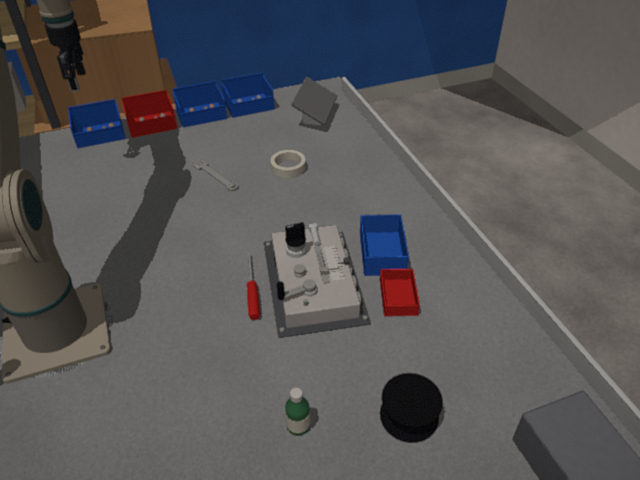

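View pics/top0.png

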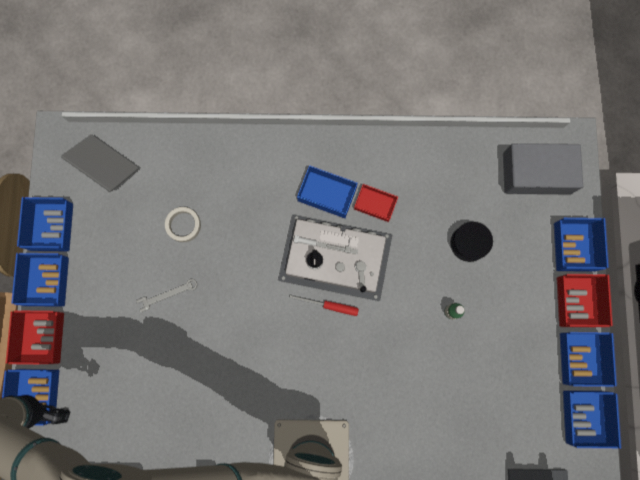

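Run:
```python
from h import *
for n,(x0,x1,y0,y1) in {'top':(270,400,205,315),'side':(240,380,210,345)}.items():
    p=np.load(f'pics/{n}0.npz')['p']
    c=p[y0:y1,x0:x1]; s=min(780//(x1-x0),590//(y1-y0)); cv2.imwrite(f'pics/{n}0c.png',cv2.resize(c,None,fx=s,fy=s,interpolation=cv2.INTER_CUBIC)); print(n,s)
```

```text
top 5
side 4
```

View pics/top0c.png

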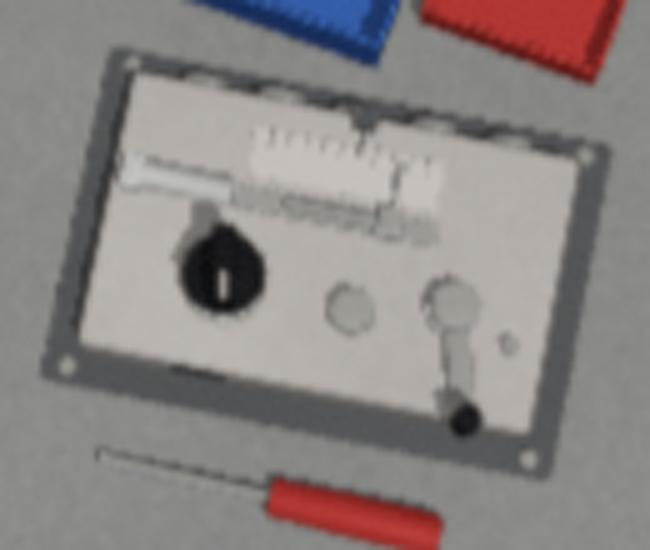

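View pics/side0c.png

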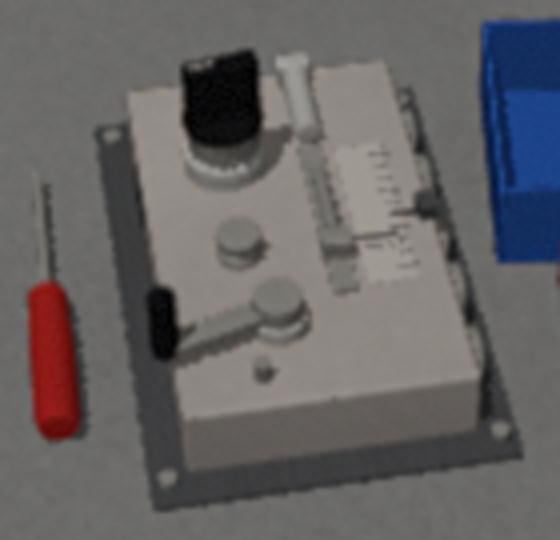

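```bash
cat >> h.py <<'E'
def ray(n,u,v,z):
    c=manip.get_calibration(n)
    if n=='wrist': raise 0
    A=R.from_rotvec(c['attitude']).as_matrix(); d=A@np.linalg.solve(c['K'],[u,v,1.]); o=np.array(c['xyz'])
    return o+d*(z-o[2])/d[2]
E
python3 - <<'E'
from h import *
T=lambda a,b,z: ray('top',270+(a-2)/5.,205+(b-2)/5.,z)
S=lambda a,b,z: ray('side',240+(a-1.5)/4.,210+(b-1.5)/4.,z)
c=[T(113,48,.006),T(608,148,.006),T(547,477,.006),T(42,375,.006)]
c=np.array(c); print(c.round(4)); m=c.mean(0)
ux=(c[0]+c[1]-c[2]-c[3]); uy=(c[0]+c[3]-c[1]-c[2]); print(m,np.linalg.norm(ux)/2,np.linalg.norm(uy)/2, np.arctan2(ux[1],ux[0]),np.arctan2(-uy[0],uy[1]))
yaw=np.arctan2(ux[1]-uy[0],ux[0]+uy[1]);print('yaw',yaw)
def U(p): 
    d=p-m; return np.array([np.cos(yaw)*d[0]+np.sin(yaw)*d[1],-np.sin(yaw)*d[0]+np.cos(yaw)*d[1]])
d=np.load('pics/top0.npz')['d']
for nm,q,z in [('knobtop',T(222,270,.125),.125),('pivot',T(455,302,.065),0),('grip',T(465,420,.104),0),('ptr',T(400,170,.062),0),('mark',T(362,150,.053),0),('roller',T(350,310,.068),0)]: print(nm,U(q).round(4),q.round(4))
# side
for nm,q in [('ptr',S(395,234,.062)),('mark',S(393,212,.053)),('grip',S(160,295,.104)),('pivot',S(280,295,.065)),('roller',S(240,235,.068)),('knobtop',S(220,65,.125)),
 ('c1',S(98,130,.006)),('c2',S(157,510,.006)),('c3',S(523,458,.006))]: print(nm,U(q).round(4),q.round(4))
for a,b in [(222,255),(240,290),(455,302),(465,420),(350,310),(300,320)]: print(a,b,1.7389-d[205+b//5,270+a//5])
E
```

```text
[[ 0.6849  0.0649  0.006 ]
 [ 0.6285 -0.2254  0.006 ]
 [ 0.4364 -0.1887  0.006 ]
 [ 0.4917  0.1021  0.006 ]]
[ 0.56038077 -0.0617821   0.006     ] 0.19612879177195094 0.29585506977365794 -0.18944918041929562 -0.1898137254521431
yaw -0.18966840000097648
knobtop [-0.0338  0.0543] [ 0.5374 -0.0021  0.125 ]
pivot [-0.0173 -0.0748] [ 0.5292 -0.132   0.065 ]
grip [-0.0851 -0.0906] [ 0.4598 -0.1348  0.104 ]
ptr [ 0.0506 -0.0304] [ 0.6043 -0.1012  0.062 ]
mark [ 0.0592 -0.0072] [ 0.6172 -0.08    0.053 ]
roller [-0.0339 -0.0181] [ 0.5237 -0.0732  0.068 ]
ptr [ 0.0524 -0.0323] [ 0.6057 -0.1034  0.062 ]
mark [ 0.0565 -0.0064] [ 0.6147 -0.0787  0.053 ]
grip [-0.0832 -0.0938] [ 0.461  -0.1382  0.104 ]
pivot [-0.0177 -0.0688] [ 0.53  -0.126  0.065]
roller [-0.0324 -0.0232] [ 0.5242 -0.0785  0.068 ]
knobtop [-0.0301  0.0539] [ 0.541  -0.0032  0.125 ]
c1 [-0.0977  0.1435] [0.4915 0.0976 0.006 ]
c2 [-0.0979 -0.1534] [ 0.4353 -0.194   0.006 ]
c3 [ 0.0978 -0.1547] [ 0.6273 -0.2322  0.006 ]
222 255 0.117426515
240 290 0.07550621
455 302 0.061496973
465 420 0.10475242
350 310 0.050017
300 320 0.046077847
```

send_rows(rows=[{"delta_rot": [0,0,0],"travel": [0.8,0,-0.8],"hand": 1},{"delta_rot": [0,0,0],"travel": [0.9,0,-0.9],"hand": 1},{"delta_rot": [0,0,0],"travel": [0.9,0,-0.9],"hand": 1},{"delta_rot": [0,0,0],"travel": [0.9,0,-0.9],"hand": 1},{"delta_rot": [0,0,0],"travel": [0.9,0,-0.9],"hand": 1}])

```text
t: 0.78
eef_pos: [0.2851, 0.4165, 0.3038]
eef_rot: [-1.563, 0.19, -0.19]
force: [0.9, -0.6, -0.7]
grip_width: 1.002
```

send_rows(rows=[{"delta_rot": [0,0,0],"travel": [0.9,0,-0.9],"hand": 1},{"delta_rot": [0,0,0],"travel": [0.9,0,-0.9],"hand": 1},{"delta_rot": [0,0,0],"travel": [0.9,0,-0.9],"hand": 1},{"delta_rot": [0,0,0],"travel": [0.9,0,-0.9],"hand": 1},{"delta_rot": [0,0,0],"travel": [0.9,0,-0.9],"hand": 1}])

```text
t: 1.4
eef_pos: [0.4166, 0.1988, 0.3039]
eef_rot: [-1.562, 0.19, -0.19]
force: [0.4, -0.3, 0.2]
grip_width: 0.997
```

send_rows(rows=[{"delta_rot": [0,0,0],"travel": [0.9,0,-0.9],"hand": 1},{"delta_rot": [0,0,0],"travel": [0.9,0,-0.9],"hand": 1},{"delta_rot": [0,0,0],"travel": [0.9,0,-0.9],"hand": 1},{"delta_rot": [0,0,0],"travel": [0.5,0,-0.5],"hand": 1},{"delta_rot": [0,0,0],"travel": [0,0,0],"hand": 1}])

```text
t: 2.02
eef_pos: [0.5104, 0.0427, 0.3037]
eef_rot: [-1.563, 0.193, -0.194]
force: [0.3, 0.1, -0.4]
grip_width: 1.0
```

```bash
cat >> h.py <<'E'
def wristpose():
    o=manip.get_obs(); T=np.eye(4); T[:3,:3]=R.from_rotvec(o['eef_rot']).as_matrix(); T[:3,3]=o['eef_pos']
    return T@np.array(manip.get_calibration('wrist')['T_tool_cam'])
def wray(C,u,v,z):
    K=manip.get_calibration('wrist')['K']; d=C[:3,:3]@np.linalg.solve(K,[u,v,1.]); return C[:3,3]+d*(z-C[2,3])/d[2]
M=np.array([.5604,-.0618]); YAW=-.1897
def U(p): 
    d=np.array(p)[:2]-M; return np.array([np.cos(YAW)*d[0]+np.sin(YAW)*d[1],-np.sin(YAW)*d[0]+np.cos(YAW)*d[1]])
def snap(n,tag):
    C=wristpose(); p,d=manip.camera(n); cv2.imwrite(f'pics/{n}{tag}.png',p); np.savez(f'pics/{n}{tag}.npz',p=p,d=d,C=C)
def crop(n,tag,x0,x1,y0,y1):
    p=np.load(f'pics/{n}{tag}.npz')['p'][y0:y1,x0:x1]; s=min(780/(x1-x0),590/(y1-y0)); s=int(s)
    cv2.imwrite(f'pics/{n}{tag}c.png',cv2.resize(p,None,fx=s,fy=s,interpolation=cv2.INTER_CUBIC)); print('scale',s)
E
python3 - <<'E'
from h import *
st(); snap('wrist','1')
E
```

```text
t 2.025 pos [0.5104 0.0427 0.3037] rot [-1.5632  0.1933 -0.1939] F [ 0.25  0.07 -0.36] M [0.01 0.07 0.01] g 1.0 q [-0.214  0.434  0.106  1.9   -0.06   0.811  1.248]
```

View pics/wrist1.png

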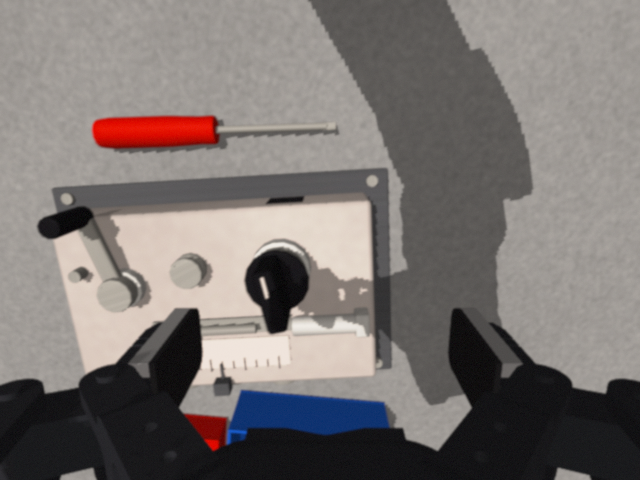

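Run:
```python
from h import *
crop('wrist','1',200,360,220,400)
z=np.load('pics/wrist1.npz');d=z['d'];C=z['C'];K=manip.get_calibration('wrist')['K']
# world heights
v,u=np.mgrid[0:480,0:640]; P=np.stack([(u-K[0,2])/K[0,0]*d,(v-K[1,2])/K[1,1]*d,d],-1)@C[:3,:3].T+C[:3,3]
m=(d>0)&(P[...,2]>.118)&(P[...,2]<.15)&(u>220)&(u<330)&(v>230)&(v<350)
q=P[m]; print(len(q),q.mean(0),q.max(0),q.min(0),np.median(q[:,2])); r=cv2.minAreaRect(q[:,:2].astype(np.float32)*1000); print(r)
w,V=np.linalg.eigh(np.cov(q[:,:2].T)); print(w**.5,np.degrees(np.arctan2(V[1],V[0])))
for lo,hi in [(.08,.095)]:
    m=(d>0)&(P[...,2]>lo)&(P[...,2]<hi)&(u>220)&(u<330)&(v>230)&(v<350); q=P[m]; print(cv2.minAreaRect(q[:,:2].astype(np.float32)*1000),np.median(q[:,2]),np.percentile(q[:,2],[10,50,90]))
```

```text
scale 3
1527 [ 0.53701933 -0.0017112   0.12674522] [0.56053339 0.00467425 0.13020479] [ 0.51673169 -0.01047126  0.11802107] 0.12744052286416632
((538.6577758789062, -2.865837574005127), (14.476797103881836, 43.747859954833984), 88.58761596679688)
[0.00412307 0.01273515] [-91.26690196 178.73309804]
((536.9309692382812, -2.1343955993652344), (47.197208404541016, 43.530914306640625), 71.04776763916016) 0.088765331709875 [0.08758986 0.08876533 0.0898552 ]
```

View pics/wrist1c.png

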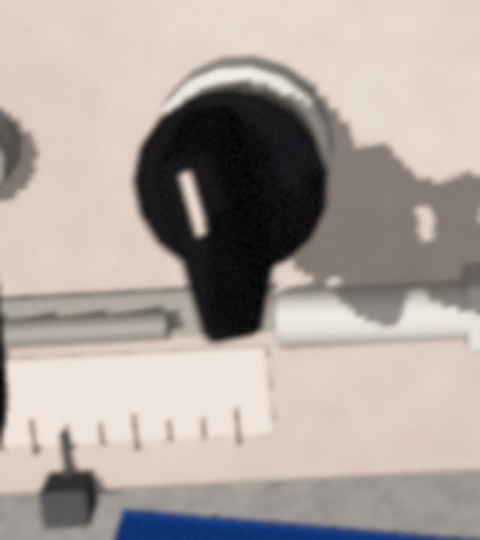

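send_rows(rows=[{"delta_rot": [0,-0.65,0],"travel": [0.4,0,-0.4],"hand": 1},{"delta_rot": [0,-0.65,0],"travel": [0.4,0,-0.4],"hand": 1},{"delta_rot": [0,0,0],"travel": [0.2,0.5,-0.2],"hand": 1},{"delta_rot": [0,0,0],"travel": [0,0.7,0],"hand": 1},{"delta_rot": [0,0,0],"travel": [0,0,0],"hand": 1}])

```text
t: 2.7
eef_pos: [0.5412, 0.0015, 0.2542]
eef_rot: [-1.57, 0.014, -0.006]
force: [-0.2, 0.1, 0.4]
grip_width: 0.999
```

```bash
cat >> h.py <<'E'
def goto(p,zaz=None):
    o=st(); A=R.from_rotvec(o['eef_rot']).as_matrix()
    print('travel units',(A.T@(np.array(p)-o['eef_pos'])/.04).round(3),'z az deg',np.degrees(np.arctan2(A[1,2],A[0,2])).round(2))
    print(A.round(4))
E
python3 - <<'E'
from h import *
goto([.5387,-.0028,.1675])
E
```

```text
t 2.7 pos [0.5412 0.0015 0.2542] rot [-1.5701  0.0141 -0.0058] F [-0.17  0.11  0.39] M [0.   0.01 0.01] g 0.999 q [-0.081  0.539  0.04   1.873 -0.032  0.735  1.535]
travel units [-0.049  2.168 -0.11 ] z az deg 89.27
[[ 9.999e-01 -5.300e-03  1.270e-02]
 [-1.270e-02  7.000e-04  9.999e-01]
 [-5.300e-03 -1.000e+00  6.000e-04]]
```

send_rows(rows=[{"delta_rot": [0,0,0],"travel": [-0.03,0.7,-0.11],"hand": 1},{"delta_rot": [0,0,0],"travel": [0,0.7,0],"hand": 1},{"delta_rot": [0,0,0],"travel": [0,0.5,0],"hand": 1},{"delta_rot": [0,0,0],"travel": [0,0.2,0],"hand": 0.2},{"delta_rot": [0,0,0],"travel": [0,0,0],"hand": 0}])

```text
t: 3.32
eef_pos: [0.5419, -0.0038, 0.1724]
eef_rot: [-1.57, 0.011, -0.011]
force: [0.5, -0.7, -0.0]
grip_width: 0.605
```

Run:
```python
from h import *
goto([.540,-.0028,.1675]); snap('wrist','2')
```

```text
t 3.325 pos [ 0.5419 -0.0038  0.1724] rot [-1.5705  0.0108 -0.0112] F [ 0.47 -0.74 -0.01] M [0.   0.   0.04] g 0.605 q [-0.065  0.663  0.03   1.937 -0.037  0.541  1.548]
travel units [-0.049  0.122  0.025] z az deg 89.2
[[ 9.999e-01  2.000e-04  1.400e-02]
 [-1.400e-02  3.000e-04  9.999e-01]
 [ 2.000e-04 -1.000e+00  3.000e-04]]
```

View pics/wrist2.png

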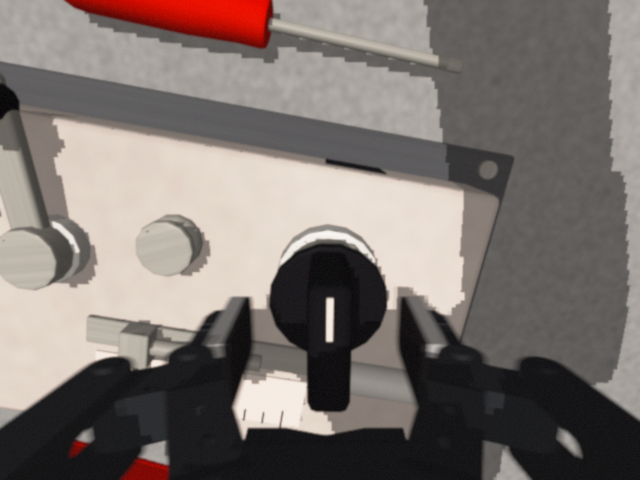

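send_rows(rows=[{"delta_rot": [0,0,0],"travel": [-0.03,0.1,0.02],"hand": -0.4},{"delta_rot": [0,0,0],"travel": [0,0,0],"hand": -0.7},{"delta_rot": [0,0,0],"travel": [0,0,0],"hand": -1},{"delta_rot": [0,0,0],"travel": [0,0,0],"hand": -1},{"delta_rot": [0,0,0],"travel": [0,0,0],"hand": -1}])

```text
t: 4.0
eef_pos: [0.5405, -0.0029, 0.168]
eef_rot: [-1.57, 0.011, -0.011]
force: [-1.3, 4.4, 0.8]
grip_width: 0.152
```

Run:
```python
from h import *
goto([.540,-.0028,.1675])
```

```text
t 4.0 pos [ 0.5405 -0.0029  0.168 ] rot [-1.5699  0.0114 -0.0111] F [-1.26  4.42  0.8 ] M [ 0.88  0.21 -0.  ] g 0.152 q [-0.065  0.669  0.029  1.943 -0.038  0.53   1.547]
travel units [-0.013  0.012  0.003] z az deg 89.18
[[ 9.999e-01 -1.000e-04  1.430e-02]
 [-1.430e-02  9.000e-04  9.999e-01]
 [-2.000e-04 -1.000e+00  9.000e-04]]
```

send_rows(rows=[{"delta_rot": [0,0,0],"travel": [-0.01,0,0.01],"hand": -1},{"delta_rot": [0,0,0],"travel": [0,0.02,0.01],"hand": -1},{"delta_rot": [0,0,0],"travel": [0,0.02,0],"hand": -1},{"delta_rot": [0,0,0],"travel": [0,0.02,0],"hand": -1},{"delta_rot": [0,0,0],"travel": [0,0,0],"hand": -1}])

```text
t: 4.62
eef_pos: [0.5404, -0.0028, 0.1655]
eef_rot: [-1.571, 0.011, -0.012]
force: [1.2, 4.1, 2.3]
grip_width: 0.157
```

send_rows(rows=[{"delta_rot": [0,0,0],"travel": [0,0.015,0.02],"hand": -1},{"delta_rot": [0,0,0],"travel": [0,0.015,0],"hand": -1},{"delta_rot": [0,0,0],"travel": [0,0,0],"hand": -1},{"delta_rot": [0,0,0],"travel": [0,0,0],"hand": -1},{"delta_rot": [0,0,0],"travel": [0,0,0],"hand": -1}])

```text
t: 5.25
eef_pos: [0.5404, -0.0027, 0.1645]
eef_rot: [-1.571, 0.012, -0.013]
force: [0.6, 1.2, 5.7]
grip_width: 0.155
```

Run:
```python
from h import *
st()
```

```text
t 5.25 pos [ 0.5404 -0.0027  0.1645] rot [-1.5714  0.0116 -0.0125] F [0.57 1.16 5.65] M [ 0.06 -0.12  0.03] g 0.155 q [-0.068  0.675  0.031  1.946 -0.038  0.521  1.544]
```

send_rows(rows=[{"delta_rot": [0,0,0],"travel": [0,0.01,0],"hand": -1},{"delta_rot": [0,0,0],"travel": [0,0.01,0],"hand": -1},{"delta_rot": [0,0,0],"travel": [0,0,0],"hand": -1},{"delta_rot": [0,0,0],"travel": [0,0,0],"hand": -1},{"delta_rot": [0,0,0],"travel": [0,0,0],"hand": -1}])

```text
t: 5.88
eef_pos: [0.5404, -0.0027, 0.164]
eef_rot: [-1.571, 0.012, -0.013]
force: [-0.8, 0.5, 7.1]
grip_width: 0.152
```

send_rows(rows=[{"delta_rot": [0,0,0],"travel": [0,0.01,0],"hand": -1},{"delta_rot": [0,0,0],"travel": [0,0.01,0],"hand": -1},{"delta_rot": [0,0,0],"travel": [0,0,0],"hand": -1},{"delta_rot": [0,0,0],"travel": [0,0,0],"hand": -1},{"delta_rot": [0,0,0],"travel": [0,0,0],"hand": -1}])

```text
t: 6.5
eef_pos: [0.5404, -0.0027, 0.1635]
eef_rot: [-1.571, 0.012, -0.013]
force: [-0.4, 0.4, 9.7]
grip_width: 0.157
```

send_rows(rows=[{"delta_rot": [0,0,0],"travel": [0,0.012,0],"hand": -1},{"delta_rot": [0,0,0],"travel": [0,0.012,0],"hand": -1},{"delta_rot": [0,0,0],"travel": [0,0.012,0],"hand": -1},{"delta_rot": [0,0,0],"travel": [0,0,0],"hand": -1},{"delta_rot": [0,0,0],"travel": [0,0,0],"hand": -1}])

```text
t: 7.12
eef_pos: [0.5404, -0.0027, 0.1625]
eef_rot: [-1.571, 0.011, -0.013]
force: [-2.6, 0.3, 14.7]
grip_width: 0.158
```

send_rows(rows=[{"delta_rot": [0,0,0],"travel": [0,0.01,0],"hand": -1},{"delta_rot": [0,0,0],"travel": [0,0.01,0],"hand": -1},{"delta_rot": [0,0,0],"travel": [0,0,0],"hand": -1},{"delta_rot": [0,0.2,0],"travel": [0,0,0],"hand": -1},{"delta_rot": [0,0.3,0],"travel": [0,0,0],"hand": -1}])

```text
t: 7.75
eef_pos: [0.5404, -0.0026, 0.162]
eef_rot: [-1.57, 0.081, -0.083]
force: [-2.8, 0.7, 16.9]
grip_width: 0.153
```

Run:
```python
from h import *
st()
```

```text
t 7.75 pos [ 0.5404 -0.0026  0.162 ] rot [-1.5696  0.0808 -0.0825] F [-2.76  0.68 16.89] M [0.09 0.73 0.09] g 0.153 q [-0.083  0.679  0.054  1.948 -0.068  0.515  1.485]
```

send_rows(rows=[{"delta_rot": [0,0.5,0],"travel": [0,0.004,0],"hand": -1},{"delta_rot": [0,0.5,0],"travel": [0,0.004,0],"hand": -1},{"delta_rot": [0,0.5,0],"travel": [0,0,0],"hand": -1},{"delta_rot": [0,0.5,0],"travel": [0,0,0],"hand": -1},{"delta_rot": [0,0.5,0],"travel": [0,0,0],"hand": -1}])

```text
t: 8.38
eef_pos: [0.5405, -0.0023, 0.1619]
eef_rot: [-1.528, 0.423, -0.425]
force: [-2.8, 2.2, 18.5]
grip_width: 0.155
```

Run:
```python
from h import *
goto([.5404,-.0026,.162]); snap('side','3'); snap('wrist','3'); crop('side','3',280,380,220,310)
```

```text
t 8.375 pos [ 0.5405 -0.0023  0.1619] rot [-1.5283  0.4233 -0.4251] F [-2.8   2.16 18.55] M [0.22 0.66 0.08] g 0.155 q [-0.16   0.687  0.171  1.95  -0.219  0.521  1.194]
travel units [ 0.002 -0.003 -0.007] z az deg 58.98
[[ 8.570e-01  1.200e-03  5.153e-01]
 [-5.153e-01  2.000e-04  8.570e-01]
 [ 9.000e-04 -1.000e+00  8.000e-04]]
scale 6
```

View pics/side3c.png

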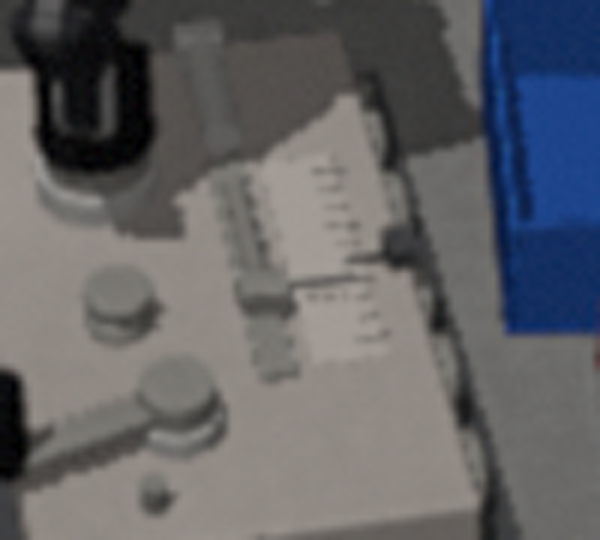

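View pics/wrist3.png

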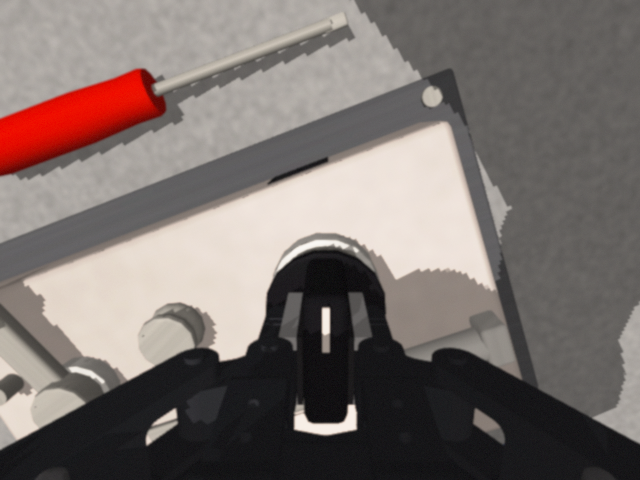

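Run:
```python
from h import *
S=lambda a,b,z: ray('side',280+(a-2.5)/6.,220+(b-2.5)/6.,z)
for nm,q in [('ptr root',S(295,286,.062)),('ptr tip',S(352,276,.062)),('mark root',S(390,253,.053)),('mark tip',S(350,262,.053))]: print(nm,U(q).round(4))
crop('side','0',280,380,220,310)
```

```text
ptr root [ 0.032  -0.0257]
ptr tip [ 0.0536 -0.0245]
mark root [ 0.0719 -0.0064]
mark tip [ 0.0562 -0.0083]
scale 6
```

View pics/side0c.png

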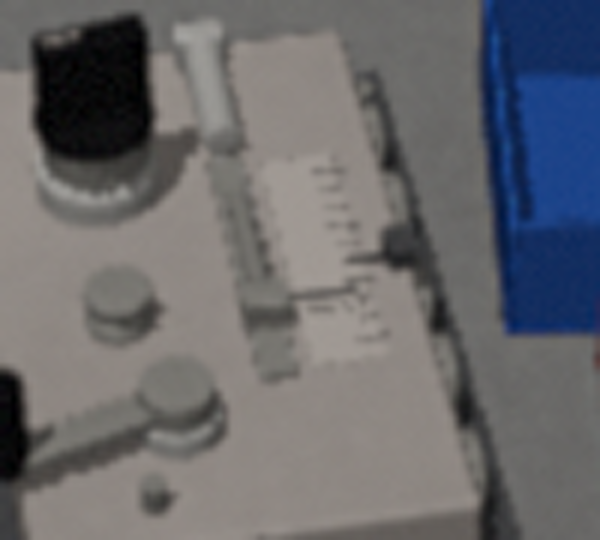

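send_rows(rows=[{"delta_rot": [0,0.6,0],"travel": [0,0,0],"hand": -1},{"delta_rot": [0,0.6,0],"travel": [0,0,0],"hand": -1},{"delta_rot": [0,0.6,0],"travel": [0,0,0],"hand": -1},{"delta_rot": [0,0.6,0],"travel": [0,0,0],"hand": -1},{"delta_rot": [0,0.6,0],"travel": [0,0,0],"hand": -1}])

```text
t: 9.1
eef_pos: [0.5407, -0.002, 0.1619]
eef_rot: [-1.405, 0.828, -0.83]
force: [-2.2, 2.1, 19.4]
grip_width: 0.153
```

Run:
```python
from h import *
goto([.5404,-.0026,.162])
```

```text
t 9.1 pos [ 0.5407 -0.002   0.1619] rot [-1.4053  0.8284 -0.8298] F [-2.18  2.05 19.42] M [0.41 0.63 0.07] g 0.153 q [-0.251  0.703  0.313  1.953 -0.397  0.544  0.841]
travel units [ 0.01  -0.003 -0.013] z az deg 28.97
[[ 4.843e-01  1.500e-03  8.749e-01]
 [-8.749e-01  9.000e-04  4.843e-01]
 [-1.000e-04 -1.000e+00  1.800e-03]]
```

send_rows(rows=[{"delta_rot": [0,0.6,0],"travel": [0,0,0],"hand": -1},{"delta_rot": [0,0.6,0],"travel": [0,0,0],"hand": -1},{"delta_rot": [0,0.6,0],"travel": [0,0,0],"hand": -1},{"delta_rot": [0,0.6,0],"travel": [0,0,0],"hand": -1},{"delta_rot": [0,0.6,0],"travel": [0,0,0],"hand": -1}])

```text
t: 9.72
eef_pos: [0.541, -0.0019, 0.162]
eef_rot: [-1.198, 1.221, -1.222]
force: [-1.6, 2.6, 18.8]
grip_width: 0.157
```

Run:
```python
from h import *
goto([.5404,-.0026,.162]);snap('side','4'); snap('wrist','4'); snap('top','4');crop('side','4',310,370,230,290); crop('top','4',310,370,215,265)
```

```text
t 9.725 pos [ 0.541  -0.0019  0.162 ] rot [-1.198   1.2214 -1.2225] F [-1.63  2.64 18.77] M [0.55 0.52 0.15] g 0.157 q [-0.34   0.729  0.456  1.955 -0.565  0.583  0.479]
travel units [ 0.017 -0.001 -0.015] z az deg -1.03
[[-0.018   0.0022  0.9998]
 [-0.9998  0.0013 -0.018 ]
 [-0.0014 -1.      0.0022]]
scale 9
scale 11
```

View pics/side4c.png

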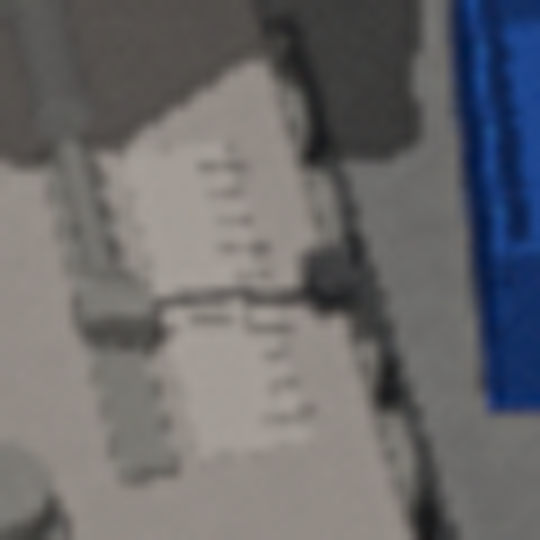

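View pics/wrist4.png

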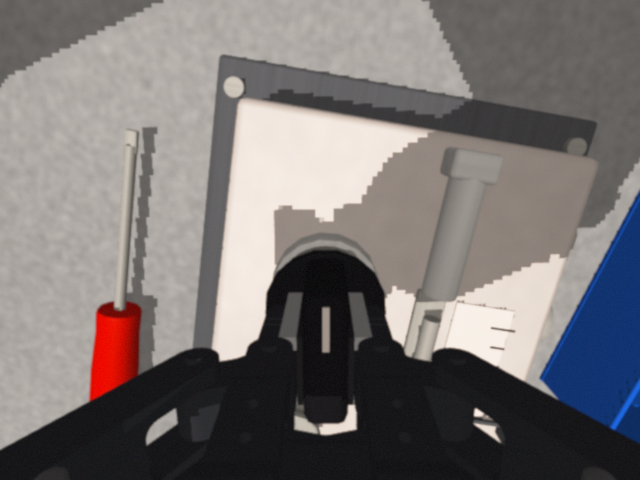

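View pics/top4c.png

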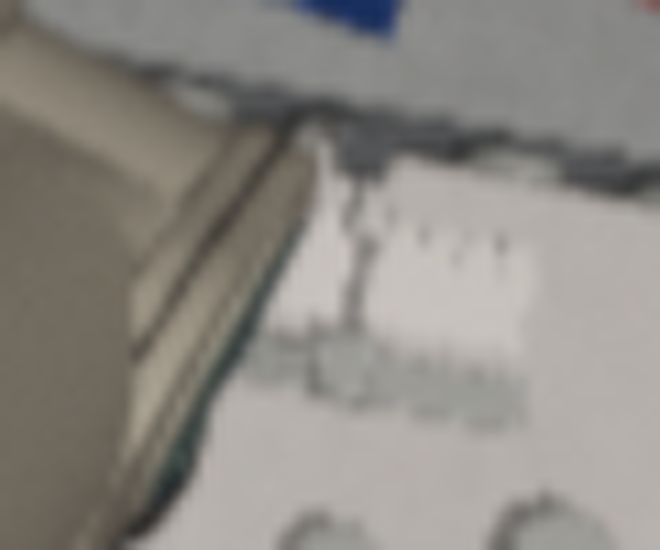

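Run:
```python
from h import *
S=lambda a,b,z: ray('side',310+(a-4)/9.,230+(b-4)/9.,z)
T=lambda a,b,z: ray('top',310+(a-5)/11.,215+(b-5)/11.,z)
for nm,q in [('S ptr root',S(165,302,.062)),('S ptr tip',S(240,291,.062)),('S mark root',S(308,296,.053)),('S mark tip',S(252,296,.053)),
 ('T ptr root',T(350,325,.062)),('T ptr tip',T(367,245,.062)),('T mark root',T(361,180,.053)),('T mark tip',T(350,222,.053))]: print(nm,U(q).round(4))
# initial top again
crop('top','0',320,380,215,265)
```

```text
S ptr root [ 0.0325 -0.0126]
S ptr tip [ 0.0515 -0.0123]
S mark root [ 0.0697 -0.0082]
S mark tip [ 0.0559 -0.0057]
T ptr root [ 0.0305 -0.0106]
T ptr tip [ 0.0518 -0.0109]
T mark root [ 0.0699 -0.0061]
T mark tip [ 0.0585 -0.0054]
scale 11
```

View pics/top0c.png

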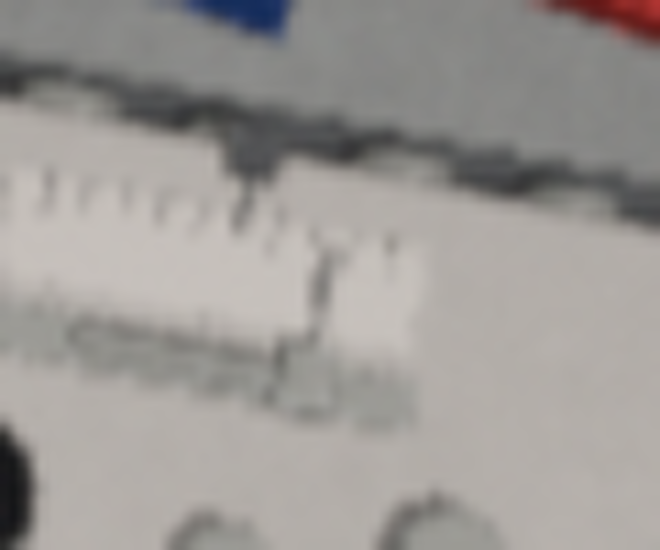

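send_rows(rows=[{"delta_rot": [0,0.6,0],"travel": [0,0,0],"hand": -1},{"delta_rot": [0,0.6,0],"travel": [0,0,0],"hand": -1},{"delta_rot": [0,0.3,0],"travel": [0,0,0],"hand": -1},{"delta_rot": [0,0,0],"travel": [0,0,0],"hand": -1},{"delta_rot": [0,0,0],"travel": [0,0,0],"hand": -1}])

```text
t: 10.5
eef_pos: [0.5413, -0.0019, 0.162]
eef_rot: [-1.062, 1.409, -1.41]
force: [-1.1, 3.2, 17.6]
grip_width: 0.157
```

Run:
```python
from h import *
goto([.5404,-.0026,.162]);snap('side','5'); snap('top','5');crop('side','5',320,360,245,275); crop('top','5',325,365,222,252)
z=np.load('pics/wrist1.npz')
f=lambda a,b,z_: U(wray(z['C'],200+(a-1)/3,220+(b-1)/3,z_)).round(4)
print('mark',f(65,432,.053),f(71,470,.053))
print('knob flange c',f(232,180,.089), 'knob bar end', f(237,330,.127))
f=lambda a,b,z_: U(wray(z['C'],a,b,z_)).round(4)
print('screws',f(67,199,.008),f(372,181,.008),'pivot',f(118,294,.063))
```

```text
t 10.5 pos [ 0.5413 -0.0019  0.162 ] rot [-1.0623  1.4088 -1.4098] F [-1.12  3.21 17.64] M [0.59 0.36 0.02] g 0.157 q [-0.383  0.746  0.527  1.956 -0.643  0.609  0.295]
travel units [ 0.023 -0.001 -0.016] z az deg -15.85
[[-0.2731  0.0027  0.962 ]
 [-0.962   0.0013 -0.2731]
 [-0.002  -1.      0.0022]]
scale 19
scale 19
mark [ 0.0534 -0.0048] [ 0.0659 -0.0046]
knob flange c [-0.0343  0.0555] knob bar end [-0.0135  0.0591]
screws [-0.0913 -0.1356] [-0.0918  0.135 ] pivot [-0.0199 -0.0767]
```

View pics/side5c.png

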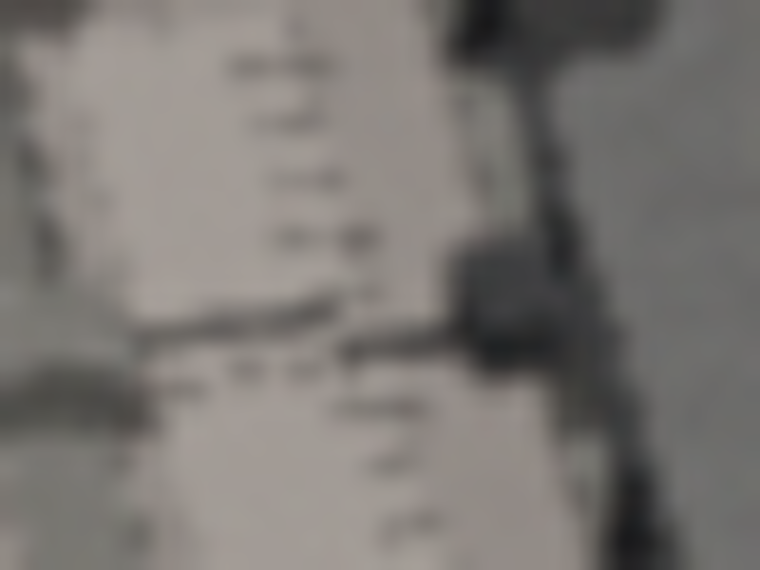

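View pics/top5c.png

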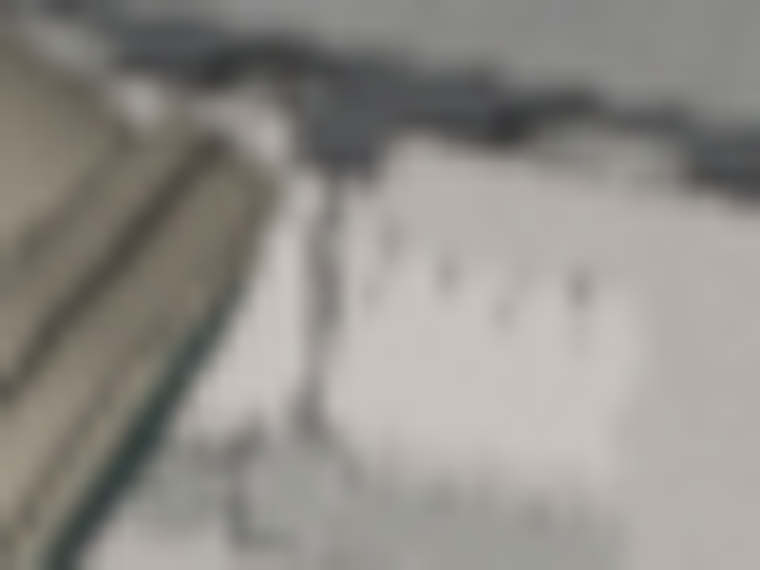

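Run:
```python
from h import *
S=lambda a,b,z: ray('side',320+(a-9)/19.,245+(b-9)/19.,z)
T=lambda a,b,z: ray('top',325+(a-9)/19.,222+(b-9)/19.,z)
for nm,q in [('S ptr root',S(140,338,.062)),('S ptr tip',S(340,308,.062)),('S mark root',S(455,338,.053)),('S mark tip',S(345,350,.053)),
 ('T ptr root',T(308,425,.062)),('T ptr tip',T(323,300,.062)),('T mark root',T(335,180,.053)),('T mark tip',T(325,250,.053))]: print(nm,U(q).round(4))
```

```text
S ptr root [ 0.0308 -0.0098]
S ptr tip [ 0.0548 -0.0092]
S mark root [ 0.0691 -0.0077]
S mark tip [ 0.0559 -0.0073]
T ptr root [ 0.0307 -0.0088]
T ptr tip [ 0.0496 -0.0073]
T mark root [ 0.0695 -0.0056]
T mark tip [ 0.0587 -0.0062]
```

send_rows(rows=[{"delta_rot": [0,0.5,0],"travel": [0,0,0],"hand": -1},{"delta_rot": [0,0.6,0],"travel": [0,0,0],"hand": -1},{"delta_rot": [0,0,0],"travel": [0,0,0],"hand": -1},{"delta_rot": [0,0,0],"travel": [0,0,0],"hand": -1},{"delta_rot": [0,0,0],"travel": [0,0,0],"hand": -1}])

```text
t: 11.22
eef_pos: [0.5414, -0.0019, 0.162]
eef_rot: [-0.946, 1.545, -1.545]
force: [-0.7, 3.8, 17.8]
grip_width: 0.153
```

Run:
```python
from h import *
goto([.5404,-.0026,.162]);snap('side','6'); snap('top','6');crop('side','6',320,360,245,275); crop('top','6',325,365,222,252)
```

```text
t 11.225 pos [ 0.5414 -0.0019  0.162 ] rot [-0.9459  1.5447 -1.5451] F [-0.68  3.82 17.84] M [ 0.73  0.31 -0.01] g 0.153 q [-0.413  0.76   0.58   1.956 -0.698  0.631  0.155]
travel units [ 0.026  0.001 -0.014] z az deg -26.88
[[-0.4521  0.003   0.892 ]
 [-0.892   0.0016 -0.4521]
 [-0.0028 -1.      0.0019]]
scale 19
scale 19
```

View pics/side6c.png

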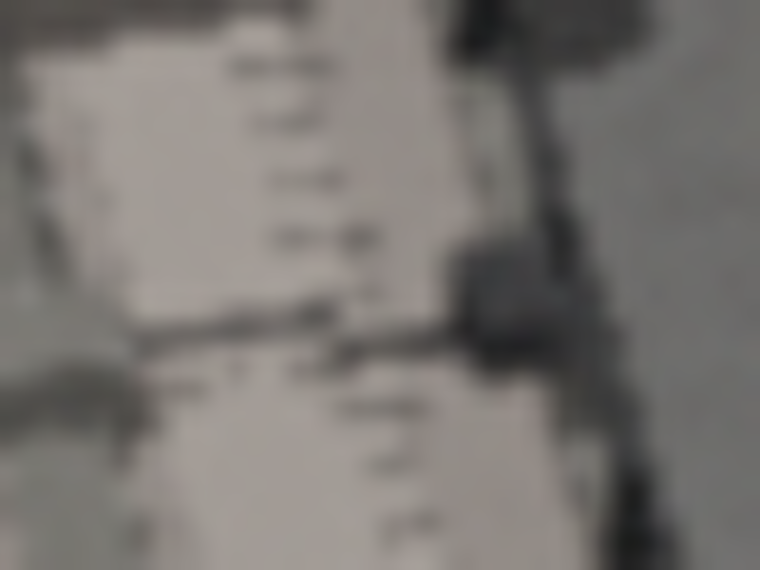

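View pics/top6c.png

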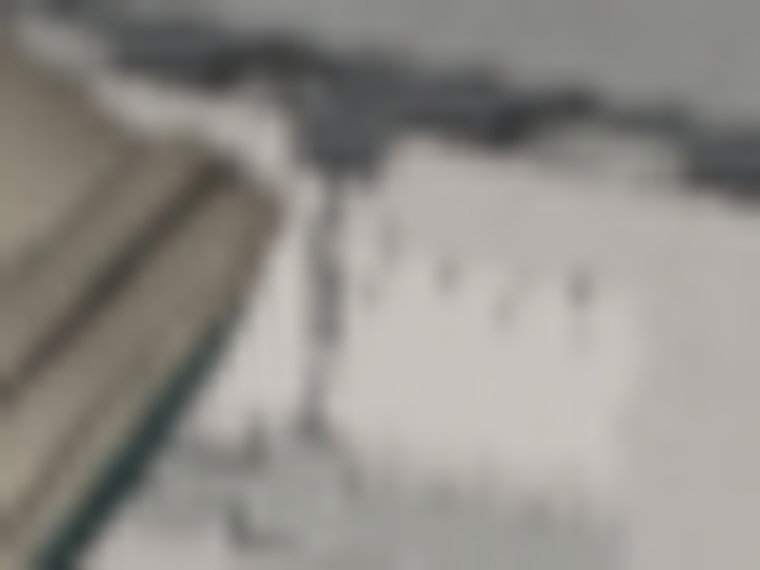

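Run:
```python
from h import *
snap('wrist','6'); crop('wrist','6',220,440,230,440)
for n,(x0,x1,y0,y1) in {'side':(326,338,258,266),'top':(338,345,236,246)}.items():
    for t in '456':
        g=cv2.cvtColor(np.load(f'pics/{n}{t}.npz')['p'],cv2.COLOR_BGR2GRAY).astype(float)[y0:y1,x0:x1]
        w=np.clip(165-g,0,None) if n=='side' else np.clip(190-g,0,None)
        ax=0 if n=='side' else 1
        idx=np.arange(g.shape[ax])
        print(n,t); print(g.astype(int))
```

```text
scale 2
side 4
[[146 155 158 157 157 157 158 156 151 148 151 148]
 [139 153 158 157 156 157 157 158 158 158 154 153]
 [142 155 158 157 159 159 158 158 160 157 142 138]
 [130 155 159 157 155 155 154 152 151 148 134 131]
 [128 145 149 136 122 122 120 112 105 105 102  92]
 [120 105 104 105  98 103 110 110 112 126 132 102]
 [111  96 125 144 144 138 138 140 140 148 152 135]
 [ 90  92 139 154 153 132 123 123 124 133 147 134]]
side 5
[[145 155 157 156 157 156 158 157 151 148 151 149]
 [139 154 158 158 158 158 158 159 158 159 157 152]
 [140 157 160 160 156 154 154 156 153 148 130 123]
 [126 147 152 147 135 122 121 120 112 102  93 107]
 [114 106 107 106 103  99 103 113 110 112 125 131]
 [120 104 120 130 143 144 138 140 146 143 140 122]
 [106 118 142 147 153 153 132 132 147 133 130 137]
 [ 88  97 120 125 133 152 148 148 155 149 150 152]]
side 6
[[147 156 157 157 157 157 157 157 151 148 152 148]
 [139 154 158 158 157 157 159 159 160 159 158 154]
 [140 158 160 159 159 156 154 154 155 149 134 130]
 [126 149 152 150 147 136 121 120 122 110  92 104]
 [113 109 110 107 107 102  98 104 113 113 110 112
[... 406 characters left out ...]
93]
 [148 156 157 132 131 168 186]
 [132 135 143 139 140 157 172]]
top 5
[[151 187 189 141 132 181 182]
 [173 192 190 148 133 182 176]
 [185 194 190 147 136 184 186]
 [191 194 190 150 155 187 194]
 [193 195 192 157 169 190 195]
 [194 195 189 156 179 193 195]
 [193 192 171 144 183 194 195]
 [176 183 148 133 181 192 194]
 [145 167 141 124 157 182 190]
 [129 152 147 139 144 167 180]]
top 6
[[127 182 189 143 126 174 179]
 [152 188 190 149 127 175 173]
 [174 192 191 150 134 182 186]
 [186 194 191 150 136 185 193]
 [192 195 192 165 160 188 194]
 [194 195 191 162 172 191 195]
 [193 195 188 153 178 192 195]
 [176 185 169 142 181 193 194]
 [147 166 145 122 157 182 190]
 [124 151 147 137 142 165 179]]
```

View pics/wrist6.png

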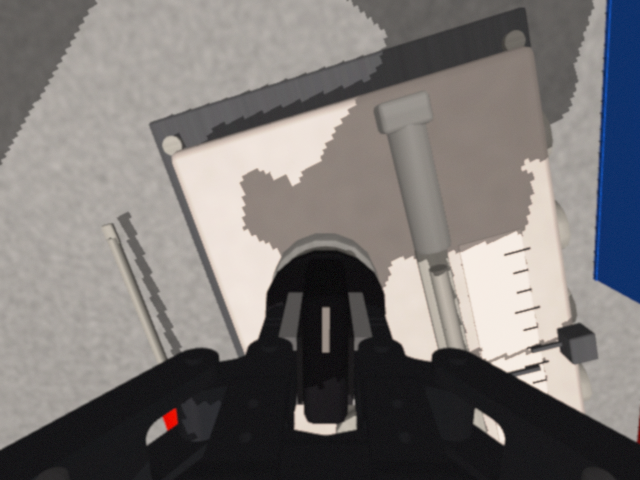

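```bash
python3 - <<'E'
from h import *
crop('wrist','6',450,610,280,400)
E
cp pics/wrist6c.png pics/wrist6d.png
```

```text
scale 4
```

View pics/wrist6d.png

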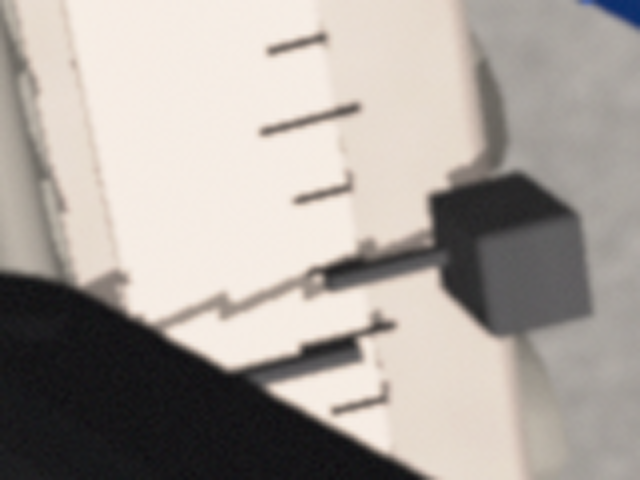

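Run:
```python
from h import *
z=np.load('pics/wrist6.npz');C=z['C']
f=lambda a,b,z_: U(wray(C,450+(a-1.5)/4,280+(b-1.5)/4,z_)).round(4)
print('ptr',f(240,377,.062),f(356,346,.062),'mark',f(328,270,.054),f(440,245,.054))
print('ticks',f(325,38,.051),f(357,107,.051),f(350,185,.051),f(393,325,.051),f(385,398,.051))
g=lambda a,b,z_: U(wray(C,a,b,z_)).round(4)
print('screws',g(172,146,.008),g(515,41,.008))
```

```text
ptr [ 0.0394 -0.0091] [ 0.0529 -0.0088] mark [ 0.0543 -0.0037] [ 0.0676 -0.0041]
ticks [0.0596 0.0243] [0.0619 0.0146] [0.0597 0.0048] [ 0.062  -0.0154] [ 0.0596 -0.0253]
screws [-0.0921  0.1338] [0.089  0.1343]
```

send_rows(rows=[{"delta_rot": [0,0,0],"travel": [-0.01,0.01,-0.005],"hand": -1},{"delta_rot": [0,0,0],"travel": [-0.01,0.01,-0.005],"hand": -1},{"delta_rot": [0,0,0],"travel": [0,0,0],"hand": -1},{"delta_rot": [0,0,0],"travel": [0,0,0],"hand": -1},{"delta_rot": [0,0,0],"travel": [0,0,0],"hand": -1}])

```text
t: 12.0
eef_pos: [0.5413, -0.0019, 0.1615]
eef_rot: [-0.946, 1.544, -1.546]
force: [-1.7, 1.8, 21.1]
grip_width: 0.156
```

Run:
```python
from h import *
st(); snap('wrist','7');st(); crop('wrist','7',450,610,280,400)
```

```text
t 12.0 pos [ 0.5413 -0.0019  0.1615] rot [-0.9458  1.5444 -1.5464] F [-1.67  1.8  21.13] M [ 0.39  0.49 -0.07] g 0.156 q [-0.414  0.761  0.58   1.957 -0.699  0.629  0.155]
t 12.05 pos [ 0.5413 -0.0019  0.1615] rot [-0.9457  1.5444 -1.5464] F [-1.55  2.13 20.78] M [ 0.39  0.53 -0.07] g 0.154 q [-0.414  0.761  0.58   1.957 -0.699  0.629  0.155]
scale 4
```

View pics/wrist7c.png

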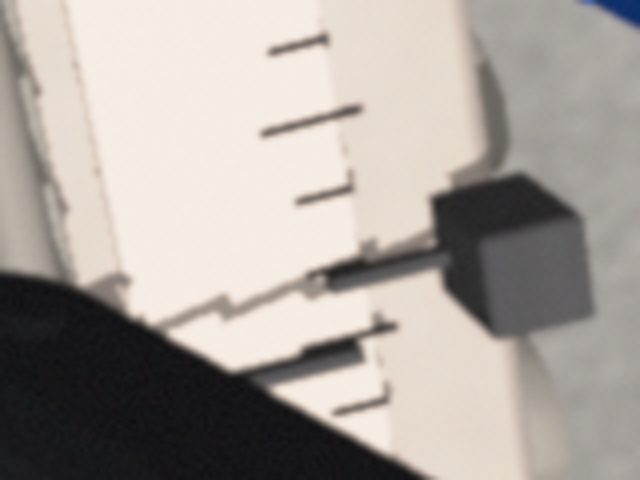

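send_rows(rows=[{"delta_rot": [0,0.2,0],"travel": [0,0,0],"hand": -1},{"delta_rot": [0,0.3,0],"travel": [0,0,0],"hand": -1},{"delta_rot": [0,0.3,0],"travel": [0,0,0],"hand": -1},{"delta_rot": [0,0.3,0],"travel": [0,0,0],"hand": -1},{"delta_rot": [0,0,0],"travel": [0,0,0],"hand": -1}])

```text
t: 12.68
eef_pos: [0.5415, -0.0019, 0.1616]
eef_rot: [-0.816, 1.675, -1.678]
force: [-1.2, 2.0, 20.1]
grip_width: 0.156
```

Run:
```python
from h import *
st(); snap('wrist','8'); crop('wrist','8',450,610,260,380)
```

```text
t 12.675 pos [ 0.5415 -0.0019  0.1616] rot [-0.8163  1.6755 -1.6779] F [-1.18  1.96 20.1 ] M [0.41 0.38 0.01] g 0.156 q [-0.444  0.776  0.632  1.958 -0.751  0.653  0.012]
scale 4
```

View pics/wrist8c.png

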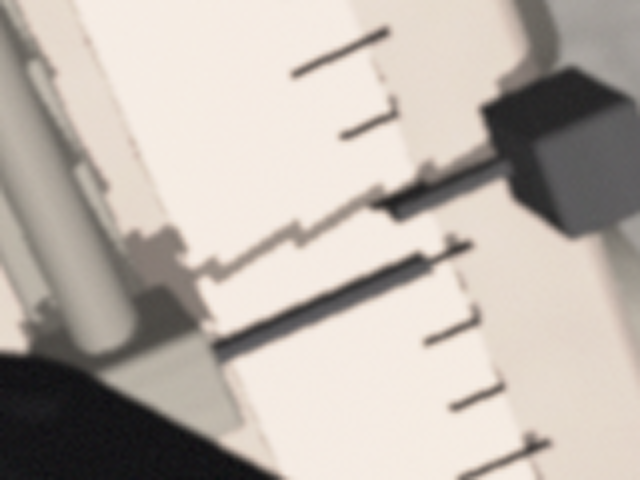

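Run:
```python
from h import *
z=np.load('pics/wrist8.npz');C=z['C']
f=lambda a,b,z_: U(wray(C,450+(a-1.5)/4,260+(b-1.5)/4,z_)).round(4)
print('ptr',f(218,345,.062),f(422,256,.062),'mark',f(390,205,.054),f(500,158,.054))
print('ticks',f(387,31,.051),f(395,113,.051),f(470,244,.051),f(478,318,.051),f(503,386,.051),f(548,443,.051))
```

```text
ptr [ 0.0288 -0.0064] [ 0.053  -0.0064] mark [ 0.0543 -0.0042] [ 0.0675 -0.0044]
ticks [0.062  0.0145] [0.0596 0.0045] [ 0.0621 -0.0154] [ 0.0598 -0.0251] [ 0.0596 -0.0353] [ 0.0621 -0.0454]
```

send_rows(rows=[{"delta_rot": [0,0.3,0],"travel": [0,0,0],"hand": -1},{"delta_rot": [0,0.3,0],"travel": [0,0,0],"hand": -1},{"delta_rot": [0,0.3,0],"travel": [0,0,0],"hand": -1},{"delta_rot": [0,0.1,0],"travel": [0,0,0],"hand": -1},{"delta_rot": [0,0,0],"travel": [0,0,0],"hand": -1}])

```text
t: 13.35
eef_pos: [0.5416, -0.002, 0.1616]
eef_rot: [-0.686, 1.791, -1.793]
force: [-0.6, 1.9, 19.8]
grip_width: 0.152
```

Run:
```python
from h import *
st(); snap('wrist','9'); crop('wrist','9',450,610,240,360)
```

```text
t 13.35 pos [ 0.5416 -0.002   0.1616] rot [-0.6856  1.7912 -1.7931] F [-0.64  1.91 19.82] M [ 0.42  0.36 -0.06] g 0.152 q [-0.47   0.792  0.679  1.958 -0.796  0.676 -0.119]
scale 4
```

View pics/wrist9c.png

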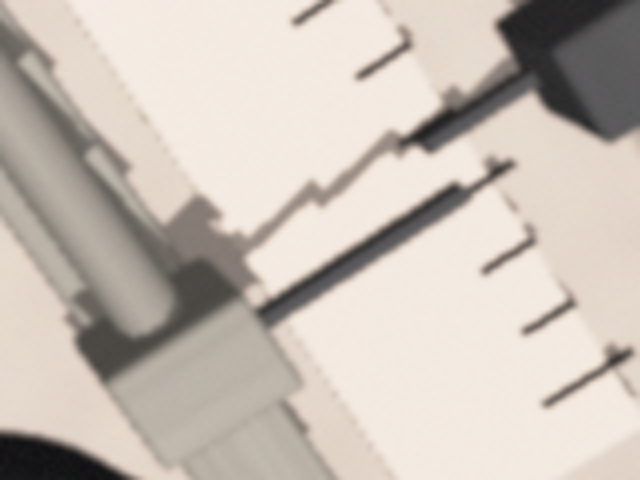

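Run:
```python
from h import *
z=np.load('pics/wrist9.npz');C=z['C']
f=lambda a,b,z_: U(wray(C,450+(a-1.5)/4,240+(b-1.5)/4,z_)).round(4)
print('ptr',f(262,312,.062),f(460,188,.062),'mark',f(420,139,.054),f(530,77,.054))
print('ticks',f(408,41,.051),f(513,163,.051))
```

```text
ptr [ 0.0284 -0.0068] [ 0.053 -0.007] mark [ 0.0543 -0.0045] [ 0.0677 -0.0054]
ticks [0.0597 0.0048] [ 0.0623 -0.0155]
```

Run:
```python
from h import *
ims=[np.load(f'pics/wrist{t}.npz')['p'][230:440,240:410] for t in '4689']
cv2.imwrite('pics/cmp.png',np.hstack(ims))
```

```text
(no output)
```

View pics/cmp.png

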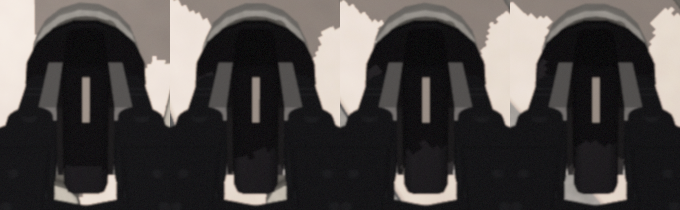

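send_rows(rows=[{"delta_rot": [0,0,0],"travel": [0,0.01,0],"hand": -1},{"delta_rot": [0,0,0],"travel": [0,0.008,0],"hand": -1},{"delta_rot": [0,0,0],"travel": [0,0,0],"hand": -1},{"delta_rot": [0,0,0],"travel": [0,0,0],"hand": -1},{"delta_rot": [0,0.1,0],"travel": [0,0,0],"hand": -1}])

```text
t: 14.02
eef_pos: [0.5416, -0.002, 0.1611]
eef_rot: [-0.672, 1.803, -1.804]
force: [-1.9, 2.3, 22.2]
grip_width: 0.153
```

Run:
```python
from h import *
st()
```

```text
t 14.025 pos [ 0.5416 -0.002   0.1611] rot [-0.6715  1.8029 -1.8042] F [-1.93  2.25 22.18] M [ 0.42  0.52 -0.05] g 0.153 q [-0.471  0.794  0.683  1.959 -0.802  0.678 -0.132]
```

send_rows(rows=[{"delta_rot": [0,0.3,0],"travel": [0,0,0],"hand": -1},{"delta_rot": [0,0.3,0],"travel": [0,0,0],"hand": -1},{"delta_rot": [0,0.3,0],"travel": [0,0,0],"hand": -1},{"delta_rot": [0,0,0],"travel": [0,0,0],"hand": -1},{"delta_rot": [0,0,0],"travel": [0,0,0],"hand": -1}])

```text
t: 14.65
eef_pos: [0.5417, -0.0021, 0.1612]
eef_rot: [-0.543, 1.902, -1.904]
force: [-1.1, 2.0, 22.3]
grip_width: 0.155
```

Run:
```python
from h import *
st(); snap('wrist','10'); crop('wrist','10',450,610,220,340)
```

```text
t 14.65 pos [ 0.5417 -0.0021  0.1612] rot [-0.5428  1.9022 -1.9036] F [-1.14  1.98 22.28] M [ 0.48  0.42 -0.06] g 0.155 q [-0.494  0.809  0.724  1.959 -0.84   0.7   -0.252]
scale 4
```

View pics/wrist10c.png

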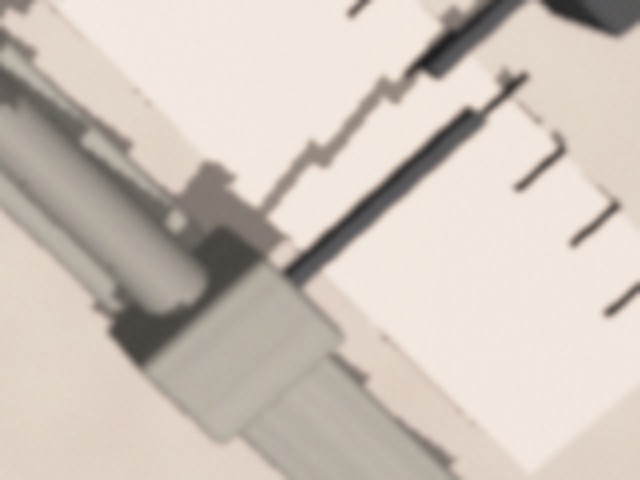

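Run:
```python
from h import *
for t,oy,pts in [('9',240,((262,312),(460,188),(420,139),(530,77))),('10',220,((292,275),(474,116),(427,67),(515,3)))]:
    z=np.load(f'pics/wrist{t}.npz');C=z['C']
    f=lambda p,z_: U(wray(C,450+(p[0]-1.5)/4,oy+(p[1]-1.5)/4,z_)).round(4)
    print('ptr',f(pts[0],.062),f(pts[1],.062),'mark',f(pts[2],.054),f(pts[3],.054))
f=lambda a,b,z_: U(wray(C,450+(a-1.5)/4,220+(b-1.5)/4,z_)).round(4)
print(f(523,76,.051),f(563,147,.051))
```

```text
ptr [ 0.0284 -0.0068] [ 0.053 -0.007] mark [ 0.0543 -0.0045] [ 0.0677 -0.0054]
ptr [ 0.0281 -0.0077] [ 0.0529 -0.0079] mark [ 0.0545 -0.0048] [ 0.0656 -0.0062]
[ 0.0618 -0.0153] [ 0.0598 -0.0253]
```

send_rows(rows=[{"delta_rot": [0,0.2,0],"travel": [0,0,0],"hand": -1},{"delta_rot": [0,0.2,0],"travel": [0,0,0],"hand": -1},{"delta_rot": [0,0.2,0],"travel": [0,0,0],"hand": -1},{"delta_rot": [0,0.2,0],"travel": [0,0,0],"hand": -1},{"delta_rot": [0,0.2,0],"travel": [0,0,0],"hand": -1}])

```text
t: 15.32
eef_pos: [0.5417, -0.0022, 0.1612]
eef_rot: [-0.387, 2.008, -2.009]
force: [-1.0, 1.1, 22.6]
grip_width: 0.158
```

Run:
```python
from h import *
o=st(); print(o['joint_torque'].round(2) if hasattr(o['joint_torque'],'round') else o['joint_torque']); snap('wrist','11'); crop('wrist','11',450,610,200,320)
d=np.load('pics/wrist11.npz');D=d['d'];C=d['C'];K=manip.get_calibration('wrist')['K']
for (u,v) in [(325,290),(325,360),(325,405),(300,260),(325,240)]:
    z=D[v,u]; print(u,v,z,(C[:3,:3]@np.array([(u-K[0,2])/K[0,0]*z,(v-K[1,2])/K[1,1]*z,z])+C[:3,3]).round(4))
```

```text
t 15.325 pos [ 0.5417 -0.0022  0.1612] rot [-0.387   2.0084 -2.0095] F [-1.05  1.09 22.6 ] M [0.37 0.45 0.11] g 0.158 q [-0.517  0.826  0.77   1.96  -0.88   0.726 -0.389]
[ 1.160e+00 -3.948e+01  8.300e+00 -6.960e+00 -1.000e-02 -8.900e-01
  9.000e-02]
scale 4
325 290 0.123741254 [0.5598 0.0056 0.115 ]
325 360 0.122828804 [ 0.5416 -0.0018  0.1213]
325 405 0.12746729 [ 0.5269 -0.0077  0.1208]
300 260 0.15565531 [0.5554 0.0139 0.0822]
325 240 0.17468986 [0.5612 0.0061 0.0618]
```

View pics/wrist11c.png

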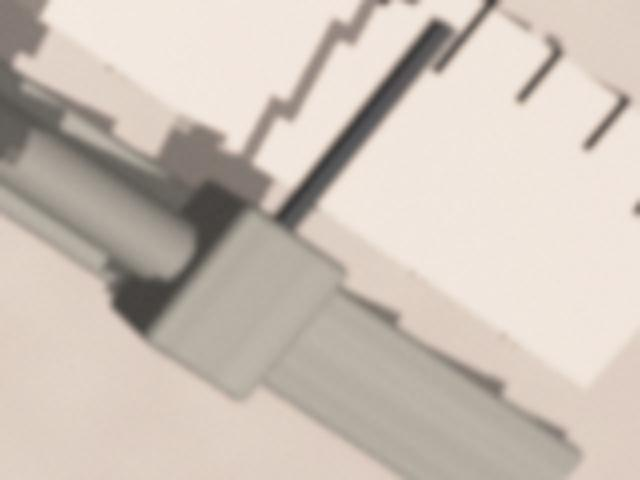

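Run:
```python
from h import *
crop('wrist','11',480,610,165,245)
z=np.load(f'pics/wrist11.npz');C=z['C']
f=lambda p,z_: U(wray(C,450+(p[0]-1.5)/4,200+(p[1]-1.5)/4,z_)).round(4)
print('ptr',f((283,217),.062),f((437,26),.062),'tick',f((555,49),.051))
```

```text
scale 6
ptr [ 0.028  -0.0061] [ 0.0525 -0.0062] tick [ 0.0594 -0.0251]
```

View pics/wrist11c.png

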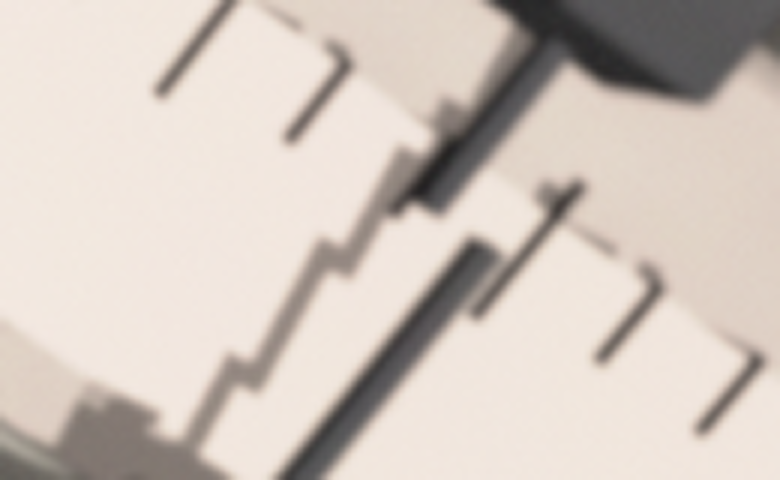

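send_rows(rows=[{"delta_rot": [0,0.4,0],"travel": [0,0,0],"hand": -1},{"delta_rot": [0,0.4,0],"travel": [0,0,0],"hand": -1},{"delta_rot": [0,0.3,0],"travel": [0,0,0],"hand": -1},{"delta_rot": [0,0,0],"travel": [0,-0.1,0],"hand": -1},{"delta_rot": [0,0,0],"travel": [0,-0.06,0],"hand": -1}])

```text
t: 16.0
eef_pos: [0.5417, -0.0022, 0.1659]
eef_rot: [-0.202, 2.116, -2.12]
force: [4.6, -0.9, 1.7]
grip_width: 0.156
```

Run:
```python
from h import *
o=st(); snap('wrist','12'); crop('wrist','12',480,610,140,240)
```

```text
t 16.0 pos [ 0.5417 -0.0022  0.1659] rot [-0.2019  2.116  -2.1203] F [ 4.55 -0.85  1.7 ] M [-0.06 -0.89 -0.01] g 0.156 q [-0.548  0.841  0.827  1.958 -0.911  0.765 -0.551]
scale 5
```

View pics/wrist12c.png

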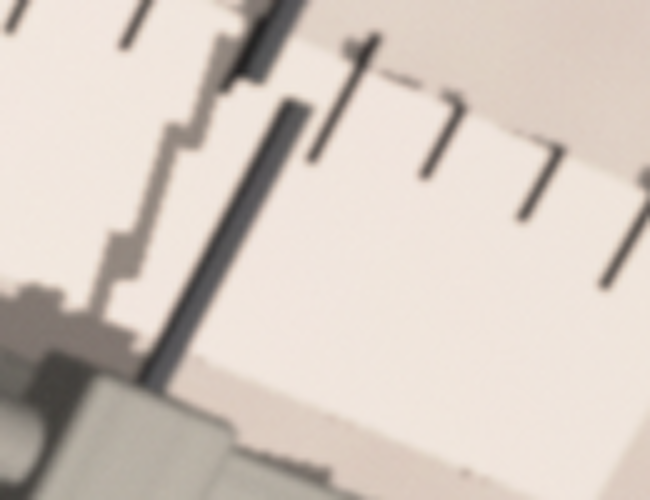

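Run:
```python
from h import *
z=np.load(f'pics/wrist12.npz');C=z['C']
f=lambda a,b,z_: U(wray(C,480+(a-2)/5,140+(b-2)/5,z_)).round(4)
print('ptr c',f(152,380,.062),f(293,105,.062),'mark c',f(250,75,.053),f(290,5,.053),'tick',f(376,38,.051),f(312,158,.051),f(462,105,.051),f(560,151,.051))
```

```text
ptr c [ 0.0282 -0.0067] [ 0.0529 -0.0064] mark c [ 0.0549 -0.0061] [ 0.0613 -0.0064] tick [ 0.062  -0.0157] [ 0.0509 -0.0157] [ 0.0598 -0.0256] [ 0.0596 -0.0357]
```

Run:
```python
from h import *
for t in ['1','6','8','9','10','11','12']:
    C=np.load(f'pics/wrist{t}.npz')['C']; print(t,'cam in unit',U(C[:3,3]).round(4),C[2,3].round(3))
L=[('6',450,280,4,[(328,275)]),('8',450,260,4,[(393,210)]),('9',450,240,4,[(425,143)]),('10',450,220,4,[(430,70)]),('11',480,165,6,[(432,200)]),('12',480,140,5,[(250,75)])]
for t,ox,oy,s,ps in L:
    C=np.load(f'pics/wrist{t}.npz')['C']
    for p in ps:
        o=(s-1)/2; 
        for z in (.050,.053,.056): print(t,z,U(wray(C,ox+(p[0]-o)/s,oy+(p[1]-o)/s,z)).round(4))
```

```text
1 cam in unit [-0.1375  0.0967] 0.373
6 cam in unit [-0.0131  0.1192] 0.232
8 cam in unit [-0.001   0.1146] 0.231
9 cam in unit [0.009  0.1083] 0.231
10 cam in unit [0.0178 0.1004] 0.231
11 cam in unit [0.0251 0.091 ] 0.231
12 cam in unit [0.031  0.0798] 0.235
6 0.05 [ 0.0557 -0.0071]
6 0.053 [ 0.0546 -0.005 ]
6 0.056 [ 0.0535 -0.0029]
8 0.05 [ 0.0557 -0.0077]
8 0.053 [ 0.0547 -0.0057]
8 0.056 [ 0.0538 -0.0036]
9 0.05 [ 0.0556 -0.0078]
9 0.053 [ 0.0548 -0.0059]
9 0.056 [ 0.0541 -0.004 ]
10 0.05 [ 0.0554 -0.0077]
10 0.053 [ 0.0548 -0.0059]
10 0.056 [ 0.0541 -0.0041]
11 0.05 [ 0.0554 -0.008 ]
11 0.053 [ 0.0549 -0.0063]
11 0.056 [ 0.0544 -0.0047]
12 0.05 [ 0.0553 -0.0075]
12 0.053 [ 0.0549 -0.0061]
12 0.056 [ 0.0545 -0.0047]
```

send_rows(rows=[{"delta_rot": [0,0,0],"travel": [0,-0.06,0],"hand": -1},{"delta_rot": [0,0,0],"travel": [0,0,0],"hand": -0.3},{"delta_rot": [0,0,0],"travel": [0,0,0],"hand": 0},{"delta_rot": [0,0,0],"travel": [0,-0.3,0],"hand": 0},{"delta_rot": [0,0,0],"travel": [0,-0.9,0],"hand": 0}])

```text
t: 16.68
eef_pos: [0.5389, -0.0009, 0.215]
eef_rot: [-0.211, 2.122, -2.121]
force: [0.1, -0.2, -0.2]
grip_width: 0.502
```

send_rows(rows=[{"delta_rot": [0,0,0],"travel": [0,-0.9,0],"hand": 0},{"delta_rot": [0,0,0],"travel": [0.4,-0.5,0.8],"hand": 0},{"delta_rot": [0,0,0],"travel": [0.4,0,0.8],"hand": 0},{"delta_rot": [0,0,0],"travel": [0,0,0.5],"hand": 0},{"delta_rot": [0,0,0],"travel": [0,0,0],"hand": 0}])

```text
t: 17.3
eef_pos: [0.5247, -0.0913, 0.2722]
eef_rot: [-0.203, 2.12, -2.121]
force: [-0.8, 0.2, 0.5]
grip_width: 0.5
```

Run:
```python
from h import *
goto([.5404,-.0026,.162]); snap('wrist','13');snap('side','13'); snap('top','13');crop('side','13',320,360,245,275)
```

```text
t 17.3 pos [ 0.5247 -0.0913  0.2722] rot [-0.203   2.1202 -2.1213] F [-0.8   0.16  0.45] M [ 0.04 -0.03 -0.02] g 0.5 q [-0.471  0.694  0.97   1.897 -0.711  0.94  -0.538]
travel units [-0.805  2.754 -2.104] z az deg -79.03
[[-9.817e-01  6.000e-04  1.902e-01]
 [-1.902e-01 -5.000e-04 -9.817e-01]
 [-5.000e-04 -1.000e+00  6.000e-04]]
scale 19
```

View pics/wrist13.png

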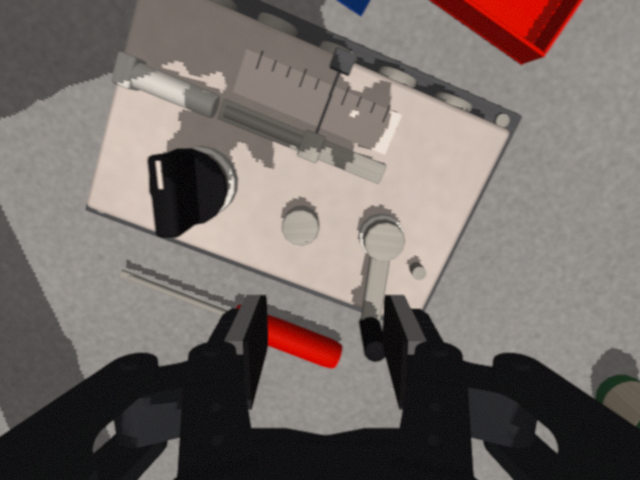

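View pics/side13c.png

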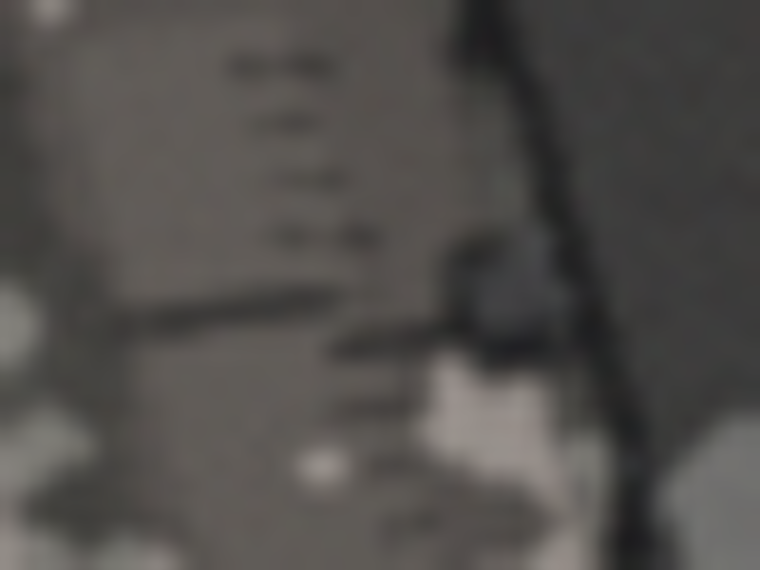

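Run:
```python
from h import *
crop('wrist','13',270,400,30,130)
S=lambda a,b,z: ray('side',320+(a-9)/19.,245+(b-9)/19.,z)
for nm,q in [('S ptr root',S(140,322,.062)),('S ptr tip',S(340,295,.062)),('S mark root',S(455,333,.053)),('S mark tip',S(335,348,.053))]: print(nm,U(q).round(4))
C=np.load('pics/wrist13.npz')['C'];print(U(C[:3,3]),C[2,3])
```

```text
scale 5
S ptr root [ 0.0313 -0.0071]
S ptr tip [ 0.0553 -0.007 ]
S mark root [ 0.0693 -0.0069]
S mark tip [ 0.0548 -0.0067]
[ 0.03140699 -0.01112541] 0.3415615363388264
```

View pics/wrist13c.png

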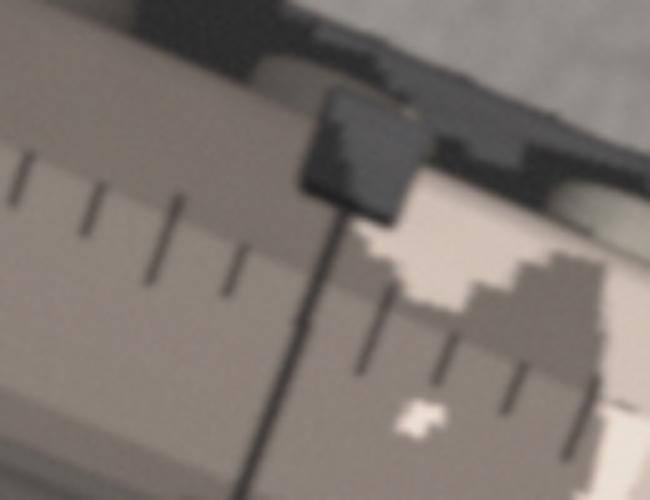

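Run:
```python
from h import *
crop('wrist','13',340,410,200,370)
C=np.load('pics/wrist13.npz')['C'];D=np.load('pics/wrist13.npz')['d']
print(wray(C,374,350,.104),U(wray(C,374,350,.104)), U(wray(C,384,240,.066)))
goto(wray(C,374,350,.104)*[1,1,0]+[0,0,.155])
```

```text
scale 3
[ 0.46159234 -0.13535022  0.104     ] [-0.08316619 -0.09086239] [-0.02154718 -0.07613873]
t 17.45 pos [ 0.5249 -0.0885  0.2712] rot [-0.209   2.1202 -2.1176] F [ 0.49  0.55 -0.34] M [ 0.01 -0.01  0.  ] g 0.5 q [-0.474  0.695  0.968  1.897 -0.712  0.941 -0.538]
travel units [1.778 2.906 0.845] z az deg -78.78
[[-9.809e-01 -1.000e-03  1.945e-01]
 [-1.945e-01  1.100e-03 -9.809e-01]
 [ 7.000e-04 -1.000e+00 -1.300e-03]]
```

View pics/wrist13c.png

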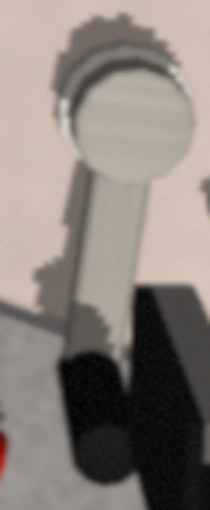

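send_rows(rows=[{"delta_rot": [0,0.6,0],"travel": [0.5,0,0.25],"hand": 0},{"delta_rot": [0,0,0],"travel": [0.7,0,0.3],"hand": 0},{"delta_rot": [0,0,0],"travel": [0.6,0.6,0.1],"hand": 0},{"delta_rot": [0,0,0],"travel": [0,0.3,0],"hand": 0},{"delta_rot": [0,0,0],"travel": [0,0,0],"hand": 0}])

```text
t: 18.08
eef_pos: [0.4577, -0.1229, 0.2348]
eef_rot: [-0.101, 2.176, -2.174]
force: [-0.8, -0.3, 0.1]
grip_width: 0.5
```

Run:
```python
from h import *
goto([.461,-.136,.155]); snap('wrist','14')
```

```text
t 18.075 pos [ 0.4577 -0.1229  0.2348] rot [-0.1006  2.1758 -2.1742] F [-0.81 -0.35  0.15] M [ 0.   -0.04 -0.  ] g 0.5 q [-0.397  0.676  0.943  2.083 -0.791  0.793 -0.437]
travel units [-0.053  1.995  0.334] z az deg -84.75
[[-9.958e-01 -9.000e-04  9.140e-02]
 [-9.140e-02  7.000e-04 -9.958e-01]
 [ 9.000e-04 -1.000e+00 -8.000e-04]]
```

View pics/wrist14.png

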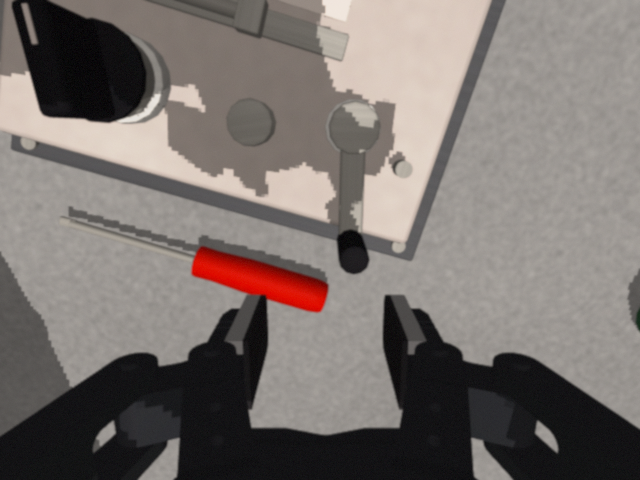

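send_rows(rows=[{"delta_rot": [0,0,0],"travel": [-0.05,0.3,0.33],"hand": 0},{"delta_rot": [0,0,0],"travel": [0,0.6,0],"hand": 0},{"delta_rot": [0,0,0],"travel": [0,0.6,0],"hand": 0},{"delta_rot": [0,0,0],"travel": [0,0.4,0],"hand": 0},{"delta_rot": [0,0,0],"travel": [0,0,0],"hand": -0.35}])

```text
t: 18.75
eef_pos: [0.4609, -0.1366, 0.159]
eef_rot: [-0.1, 2.175, -2.175]
force: [-1.0, 0.9, -0.6]
grip_width: 0.326
```

Run:
```python
from h import *
goto([.461,-.136,.155]); snap('wrist','15')
```

```text
t 18.75 pos [ 0.4609 -0.1366  0.159 ] rot [-0.0997  2.1755 -2.1748] F [-0.98  0.9  -0.59] M [-0.    0.02  0.01] g 0.326 q [-0.264  0.782  0.78   2.12  -0.963  0.648 -0.278]
travel units [-0.004  0.099 -0.016] z az deg -84.79
[[-9.959e-01 -6.000e-04  9.080e-02]
 [-9.080e-02  3.000e-04 -9.959e-01]
 [ 6.000e-04 -1.000e+00 -3.000e-04]]
```

View pics/wrist15.png

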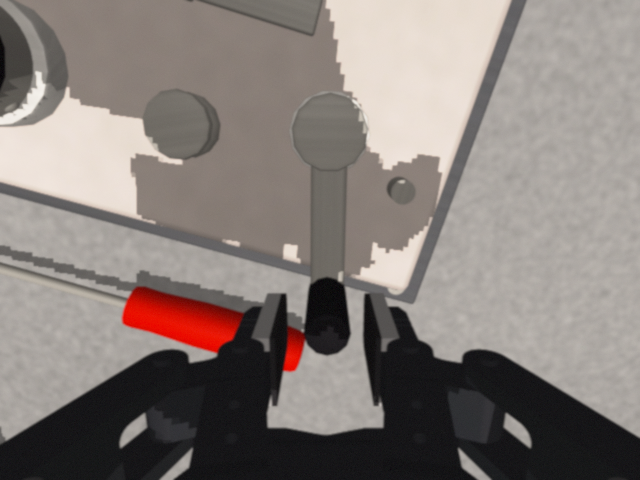

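send_rows(rows=[{"delta_rot": [0,-0.75,0],"travel": [-0.014,0,0.213],"hand": -0.35},{"delta_rot": [0,-0.75,0],"travel": [-0.014,0,0.213],"hand": -0.35},{"delta_rot": [0,-0.75,0],"travel": [-0.014,0,0.213],"hand": -0.35},{"delta_rot": [0,-0.75,0],"travel": [-0.014,0,0.213],"hand": -0.35},{"delta_rot": [0,-0.75,0],"travel": [-0.014,0,0.213],"hand": -0.35}])

```text
t: 19.42
eef_pos: [0.4767, -0.1741, 0.1599]
eef_rot: [-0.703, 1.787, -1.78]
force: [-2.5, 3.3, -0.6]
grip_width: 0.32
```

```bash
cat >> h.py <<'E'
PV=np.array([.5266,-.1317])
def lev():
    o=st(); A=R.from_rotvec(o['eef_rot']).as_matrix(); r=o['eef_pos'][:2]-PV
    a=(np.arctan2(r[1],r[0])-YAW-np.pi+np.pi)%(2*np.pi)-np.pi
    print('tcp lever ang',round(a,3),'r',np.linalg.norm(r).round(4),'tool lever ang',round((np.arctan2(A[1,0],A[0,0])-YAW+2*np.pi)%(2*np.pi)-np.pi,3))
E
python3 - <<'E'
from h import *
lev(); snap('wrist','16')
E
```

```text
t 19.425 pos [ 0.4767 -0.1741  0.1599] rot [-0.7026  1.7867 -1.7802] F [-2.49  3.25 -0.55] M [0.62 0.61 0.02] g 0.32 q [-0.101  0.746  0.618  2.045 -0.775  0.6    0.241]
tcp lever ang 0.893 r 0.0655 tool lever ang 0.94
```

View pics/wrist16.png

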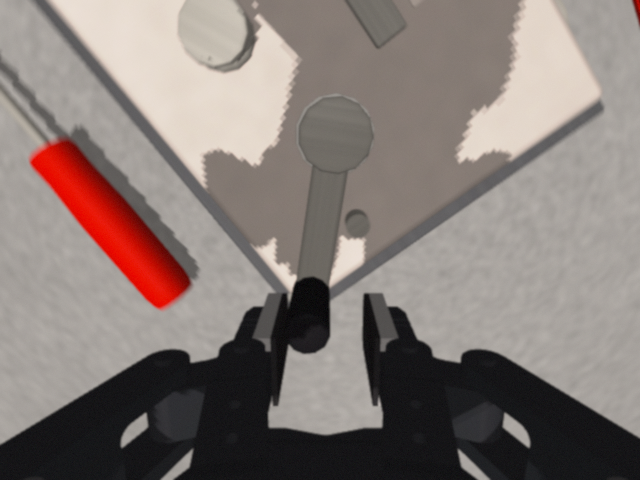

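send_rows(rows=[{"delta_rot": [0,-0.75,0],"travel": [-0.014,0,0.213],"hand": -0.35},{"delta_rot": [0,-0.75,0],"travel": [-0.014,0,0.213],"hand": -0.35},{"delta_rot": [0,-0.75,0],"travel": [-0.014,0,0.213],"hand": -0.35},{"delta_rot": [0,-0.75,0],"travel": [-0.014,0,0.213],"hand": -0.35},{"delta_rot": [0,-0.3,0],"travel": [-0.006,0,0.1],"hand": -0.35}])

```text
t: 20.1
eef_pos: [0.5089, -0.1952, 0.1599]
eef_rot: [-1.082, 1.392, -1.392]
force: [-5.3, -1.1, 1.7]
grip_width: 0.324
```

Run:
```python
from h import *
lev(); snap('wrist','17')
```

```text
t 20.1 pos [ 0.5089 -0.1952  0.1599] rot [-1.0815  1.392  -1.392 ] F [-5.27 -1.1   1.65] M [-0.33  1.    0.1 ] g 0.324 q [ 0.007  0.743  0.484  1.943 -0.589  0.599  0.629]
tcp lever ang 1.489 r 0.0659 tool lever ang 1.51
```

View pics/wrist17.png

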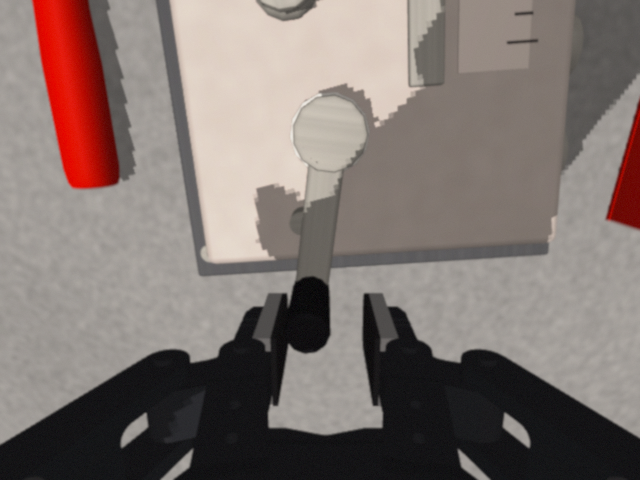

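send_rows(rows=[{"delta_rot": [0,-0.3,0],"travel": [-0.004,0,0.08],"hand": -0.35},{"delta_rot": [0,-0.2,0],"travel": [0,0,0.06],"hand": -0.35},{"delta_rot": [0,0,0],"travel": [0,0,0.04],"hand": -0.35},{"delta_rot": [0,0,0],"travel": [0,0,0.02],"hand": -0.35},{"delta_rot": [0,0,0],"travel": [0,0,0],"hand": -0.35}])

```text
t: 20.78
eef_pos: [0.5163, -0.1961, 0.1594]
eef_rot: [-1.129, 1.331, -1.328]
force: [-6.8, -1.3, 2.8]
grip_width: 0.326
```

Run:
```python
from h import *
lev()
```

```text
t 20.775 pos [ 0.5163 -0.1961  0.1594] rot [-1.1285  1.331  -1.3278] F [-6.76 -1.29  2.81] M [-0.36  1.49  0.08] g 0.326 q [ 0.019  0.747  0.463  1.922 -0.561  0.605  0.684]
tcp lever ang 1.602 r 0.0652 tool lever ang 1.596
```

send_rows(rows=[{"delta_rot": [0,0,0],"travel": [0,0,0.03],"hand": -0.35},{"delta_rot": [0,0,0],"travel": [0,0,0.03],"hand": -0.35},{"delta_rot": [0,0,0],"travel": [0,0,0],"hand": -0.35},{"delta_rot": [0,0,0],"travel": [0,0,0],"hand": -0.35},{"delta_rot": [0,0,0],"travel": [0,0,0],"hand": -0.35}])

```text
t: 21.4
eef_pos: [0.5167, -0.1962, 0.1592]
eef_rot: [-1.13, 1.335, -1.325]
force: [-10.1, -1.3, 6.7]
grip_width: 0.326
```

Run:
```python
from h import *
lev()
```

```text
t 21.4 pos [ 0.5167 -0.1962  0.1592] rot [-1.1301  1.335  -1.3254] F [-10.14  -1.33   6.68] M [-0.25  2.45  0.02] g 0.326 q [ 0.018  0.749  0.465  1.918 -0.559  0.612  0.681]
tcp lever ang 1.608 r 0.0653 tool lever ang 1.596
```

send_rows(rows=[{"delta_rot": [0,0,0],"travel": [0,0,-0.12],"hand": -0.35},{"delta_rot": [0,0,0],"travel": [0,0,-0.08],"hand": -0.35},{"delta_rot": [0,0,0],"travel": [0,0,0],"hand": -0.35},{"delta_rot": [0,0,0],"travel": [0,-0.5,0],"hand": -0.35},{"delta_rot": [0,0,0],"travel": [0,-0.8,0],"hand": -0.35}])

```text
t: 22.02
eef_pos: [0.5122, -0.1945, 0.2113]
eef_rot: [-1.128, 1.329, -1.327]
force: [-0.4, -0.2, 0.1]
grip_width: 0.325
```

send_rows(rows=[{"delta_rot": [0,0,0],"travel": [0,-0.9,0],"hand": 0},{"delta_rot": [0,0,0],"travel": [0,-0.9,-0.3],"hand": 0},{"delta_rot": [0,0,0],"travel": [-0.4,-0.5,-0.3],"hand": 0},{"delta_rot": [0,0,0],"travel": [-0.4,0,0],"hand": 0},{"delta_rot": [0,0,0],"travel": [0,0,0],"hand": 0}])

```text
t: 22.65
eef_pos: [0.4944, -0.1575, 0.3027]
eef_rot: [-1.129, 1.327, -1.325]
force: [-0.3, -0.3, -1.0]
grip_width: 0.497
```

Run:
```python
from h import *
lev(); snap('wrist','18'); snap('side','18'); snap('top','18'); crop('side','18',240,380,210,345)
```

```text
t 22.65 pos [ 0.4944 -0.1575  0.3027] rot [-1.1288  1.3266 -1.3249] F [-0.3  -0.29 -1.04] M [0.04 0.03 0.05] g 0.497 q [-0.171  0.512  0.635  1.893 -0.393  0.864  0.503]
tcp lever ang 0.864 r 0.0413 tool lever ang 1.601
scale 4
```

View pics/wrist18.png

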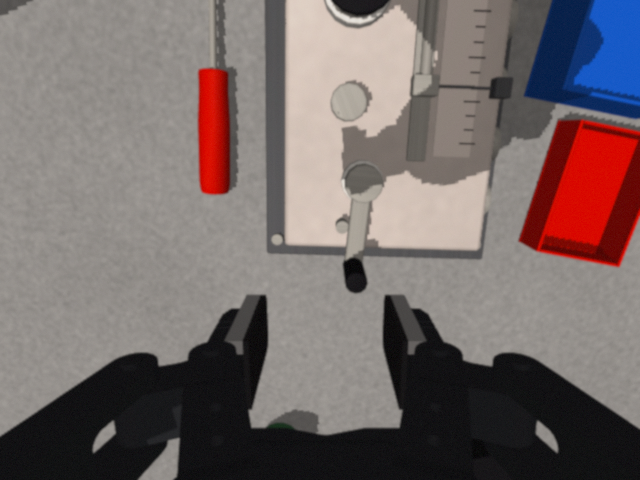

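View pics/side18c.png

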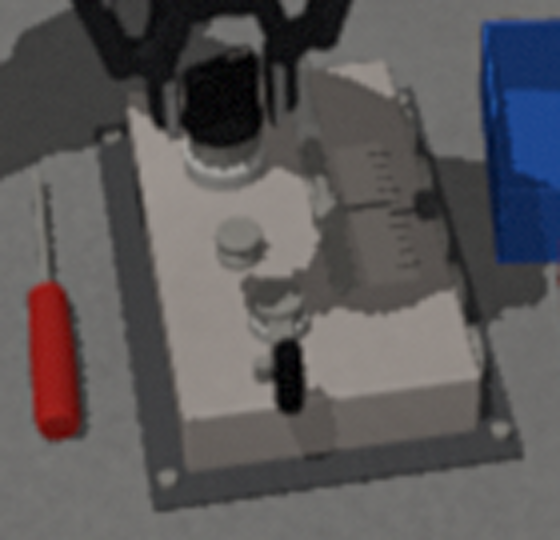

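Run:
```python
from h import *
z=np.load('pics/wrist18.npz');C=z['C'];D=z['d'];K=manip.get_calibration('wrist')['K']
g=U(wray(C,356,281,.104));p=U(wray(C,363,182,.066));print(g,p, np.arctan2(-(g[1]+.075),-(g[0]+.02)),np.arctan2(-(g-p)[1],-(g-p)[0]))
v,u=np.mgrid[0:480,0:640]; P=np.stack([(u-K[0,2])/K[0,0]*D,(v-K[1,2])/K[1,1]*D,D],-1)@C[:3,:3].T+C[:3,3]
m=(D>0)&(P[...,2]>.098)&(P[...,2]<.11)&(u>320)&(u<400)&(v>240)&(v<300); q=P[m]; print(m.sum()); g=U(q.mean(0)); print(g,np.arctan2(-(g[1]+.075),-(g[0]+.02)))
m=(D>0)&(u>320)&(u<400)&(v<12)&(P[...,2]>.07); print(np.percentile(P[m][:,2],[5,50,95]))
print(U(wray(C,448,88,.062)),U(wray(C,487,88,.053)))
crop('wrist','18',400,520,50,130)
```

```text
[-0.02627364 -0.13916142] [-0.0215726  -0.07578289] 1.4733271150631662 1.4967578099184808
411
[-0.02670395 -0.13939895] 1.467069670231836
[0.08511718 0.08861501 0.08991232]
[ 0.03494004 -0.00872506] [ 0.06559302 -0.00698473]
scale 6
```

View pics/wrist18c.png

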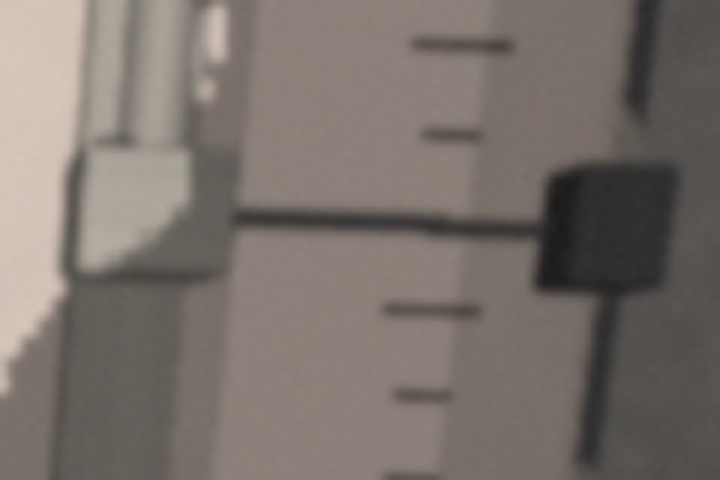

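Run:
```python
from h import *
C=np.load('pics/wrist18.npz')['C']
f=lambda a,b,z_: U(wray(C,400+(a-2.5)/6,50+(b-2.5)/6,z_)).round(4)
print(f(245,217,.062),f(430,222,.062),f(450,228,.053),f(535,232,.053),U(C[:3,3]))
manip.finish_job(); st()
```

```text
[ 0.0295 -0.0074] [ 0.0512 -0.0073] [ 0.0566 -0.007 ] [ 0.0669 -0.0071] [-0.05028889 -0.03973346]
the job is handed in; nothing more can be done
the job is handed in; nothing more can be done
```

The pointer is at the set mark, the knob is back out and the clamp lever is at its stop. I have handed the job in; it reports no verdict.

**Knob:** I gripped the wing bar and pushed until I felt the screw, about 3.5 mm down. I then turned it clockwise with a measured total push of 15–22.6 N. By my estimate the pre-spring takes about 2 N of that, so the load on the screw stayed near 20 N at most. Then I lifted off and let go.

**Lever:** I pushed the post round with loosely straddled fingers until it stood against its stop. The force rose to about 10 N while the lever stopped moving.

**Last checks, from the wrist camera:**

| Check | Measured | Needed |
|---|---|---|
| Pointer position, y in the unit's frame | −7.3 mm, mark at −7.05 mm (about 0.3 mm apart) | within 3 mm |
| Lever angle | 1.47–1.50 rad | above 1.38 rad |
| Knob height | flange top at 0.0886 m, so origin at about 0.0826 m | above 0.081 m |
| Gripper | clear of everything, force near zero | touching nothing |

**What disagreed:**
- Turning further did not always move the pointer by as much. I turned the knob well beyond the angle that its roughly 23 mm of travel should need, so it slipped on the screw for part of the way.
- Some earlier oblique wrist views put the mark 1–2 mm off, because I had picked an edge of the finger instead of its centre. The near-overhead views and the side camera agree with the final reading.

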